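Hang the dipping basket on the spring scale and tug-test it

ROBOT

A 6-joint arm with a two-finger parallel gripper is mounted at the origin on a cart in front of the work surface, level with it; the furniture and walls round the work are solid. World frame = base frame: x ahead of the robot, y to its left, z up, the work surface at z = 0. Lengths are in m, angles in rad, forces in N, time in s.
With the tool pointing down it reaches from about 0.425 to 0.95 m from the base axis. Payload 3.5 kg.
Tool frame: the origin (TCP) lies between the finger pads; the fingertips stand 14 mm ahead of it and the grasp point (between the pads) lies 5 mm behind it (ctrl.finger_overhang is the distance from the TCP to the fingertips, in m); x points along the fingers, y is the direction in which the jaws open and shut, and the axes are right-handed (so a half turn about x gives the same grasp; the last joint's range is limited). The gripper opens to 85 mm and grips with 20 to 120 N. Pads are 22 mm wide; open, the fingers measure 114 mm over their backs; the gripper's body (76 mm by 85 mm) begins 54 mm behind the grasp point. The pads swing forward as they close: fully open they stand 13 mm farther back than shut.
Start: joints at [-1.437, 0.286, 1.577, -0, 1.279, -0.15], TCP at [0.189, -0.648, 0.245] pointing down, gripper open.
Joint ranges: [-2.77, 2.77], [-0.9, 2.22], [0.21, 2.48], [-1.53, 4.67], [0.24, 2.81], [-2.84, 2.84]. Speed limits (rad/s): [2.79, 2.79, 3.14, 3.14, 3.14, 3.14].

INTERFACE

Orientations are given as a unit quaternion [x, y, z, w].
In Python, from plant import telemetry, optics, order, ctrl gives the robot as it stands. The module is installed in compiled form; this text tells all that it offers.
- The arm moves only by the tool send_rows, never from a script. Its argument "targets" is a list of rows, each an object of numbers: "wx", "wy", "wz": the turn, a rotation vector about the tool's x, y, z in degrees; "dx", "dy", "dz": the shift along the tool's x, y, z in m; "hand": the opening, from 0 (shut) to 1 (fully open). A call has 1 to 8 rows; each row shifts and turns the pose as measured when the row begins, along the tool's axes as they then stand; what a row does not reach is not made up. A row lasts 1/12 s, in which the tool goes at most 41.7 mm and 7.16 degrees, less where a joint would pass 70% of its speed; a pose out of reach is approached as far as the arm can. A call with a gripper value outside its range is refused whole. The fingers move at their own pace and stop on an object; "force" is the grip in N (left out, the last holds). Time passes only in rows, so rows that do not move let the fingers close. It gives the time, the measured TCP pose, the force and the opening at its end, in the units of the state.
- telemetry.get_state(): the state, without advancing time (a new reading comes with each control period).
- optics.read_camera(name): name is "scene" or "top"; returns the picture (400x640x3 uint8, red, green, blue); there is no depth.
- optics.get_calibration(name): a dict with "fx", "fy", "cx", "cy" (pixels), "k1" (the pictures are not rectified: a ray, as slopes to the right and down, at radius r is drawn at 1 + k1 r^2 times it, then the intrinsics apply), "rvec" (rotation vector, rad) and "tvec" (3), from world to camera coordinates, as OpenCV has them. Camera axes: x right, y down, z forward; pixel columns grow to the right and rows downward; lengths in m; the calibration is good to about 2 mm. A picture is of the moment at which its call begins. get_calibration takes no time and is no camera call.
- order.sign_off(): hands the job in, once; it reports no verdict.
The state is a dict: "time": time; "qpos": joint angles; "dq": joint speeds; "joint_efforts": joint torques, N m; "eef_pos": TCP position; "tcp_rot": TCP orientation; "contact_force": force on the tool from outside, world axes, zero at the start; "wrist_torque": the same for the moment, N m; "opening": opening from 0.0 (shut) to 1.0 (fully open).
Only numpy, scipy, OpenCV 4.12 (cv2) and the standard library are available. Lean on these libraries where they do the work, as an engineer would, in place of code of your own. Each camera call takes 0.05 s, during which the arm holds its last target.

TASK

Take the wire basket with the yellow grip and hang it by its bail on the hook of the spring scale. Before letting go, tug it down gently until the scale's pointer stands in the green band (never down in the red) and hold it there a moment to make sure it is caught, then ease it back up and let go so that it hangs freely. Leave the basket with the blue grip where it stands.

Things in the scene. Friction and masses are not known exactly. Their poses are not given: they have to be found in the camera images.
- basket_yellow: Open steel wire basket with a yellow grip, about 0.18 kg, upright on the worktop. Origin: centre of its underside; z up. Basket 62 (x) x 78 (y) x 40 mm high. A bail of 6 mm wire rises at y = +-37 mm, x = 0, and crosses along y at height 105 mm; the window under it is 68 mm wide (y), from z 40 to 102 mm. A half turn about z gives the same basket.
- basket_yellow_bail (a point): Middle of the yellow basket's bail wire (its centre line), 105 mm above the basket's underside; axes as the basket's.
- basket_yellow_grip (a point): Point at which to grasp the yellow grip, 138 mm above the basket's underside, 33 mm above the bail; axes as the basket's. The grip is an upright tab on the middle of the bail, 26 (x) x 14 (y) mm, z 108 to 160 mm. Take it from above across its 14 mm (fingers close along the basket's y), fingertips above the bail wire.
- basket_blue: The same basket with a blue grip; a bystander to be left standing.
- stand: The spring scale, fixed: grey base plate 150 mm wide (y), x -150 to +40 mm, 12 mm thick, with an aluminium column 36 x 64 mm, 242 mm high. Origin: under the column on the worktop. Its front (white scale plate) looks to its own -x, where the steel hook sticks out. To hang: basket x along the stand's x, bail higher than the hook's tip and arm in the bail's window, go along +x, then lower.
- hook_seat (a point): Middle of the hook's mouth, where the centre of the hung bail wire lies: 85 mm before the column's middle, 172 mm above the worktop unloaded; moves with the hook. x along the arm to the column, z up. The arm is a level 8 mm rod, axis 7 mm below this point. In front its upturned tip ends 35 mm away, its top 19 mm above this point; behind, a 20 mm collar. Mouth 48 mm long.
- hook (a joint): Travel of the sprung hook straight down, m: 0 unloaded, stop at 0.045. About 500 N/m: the basket alone gives about 0.003, a load of 8 N in all about 0.015. A black pointer on the hook shows it on the white plate: green band 0.012 to 0.026, red band from 0.030.

How it is judged:
By the outcome, as a careful person would: the job done as asked, in the order asked, and still so for the second after the job is handed in, with the robot touching nothing.
It also fails if it takes over 42 s, if anything falls off the work surface, if the arm or the gripper's body presses on something with over 40 N, if the wrist force passes 120 N, or if a joint passes its speed limit or range.

## Working session

There is one attempt and no reset: what is moved stays moved. The work goes in short steps, Python scripts to look and compute and a tool call to move; the robot and the scene stay as the last step left them, time stands still between calls to the robot, and variables do not carry over. Pictures are saved under pics/ and viewed, and the job is handed in when it is done.

Besides the shell and the picture viewer there is one more tool, called after "Emit:" by a JSON object that holds its "method" and its "body". send_rows: Moves the arm, as the interface text tells. Its arguments: {"type":"object","properties":{"targets":{"type":"array"},"force":{"type":"number"}},"required":["targets"]}

```bash
mkdir -p pics; python3 - <<'E'
from plant import telemetry, optics, order, ctrl
import cv2, numpy as np
s=telemetry.get_state()
for k,v in s.items(): print(k,v)
print(ctrl.finger_overhang)
for n in ("scene","top"):
    print(n,optics.get_calibration(n))
    im=optics.read_camera(n); cv2.imwrite(f"pics/{n}0.png",im[:,:,::-1])
E
```

```text
time 0.0
qpos [-1.43701295e+00  2.87156671e-01  1.57817759e+00 -2.18093450e-05
  1.27857703e+00 -1.50013110e-01]
dq [ 3.70908275e-04 -4.00858208e-05 -3.42696460e-04 -8.27909315e-04
 -5.12236268e-04  9.81679147e-04]
joint_efforts [-6.21084509e-04 -4.05981159e+01 -2.92626840e+01 -1.62815945e-04
  5.70753735e-03  5.33533964e-06]
eef_pos [ 0.18893304 -0.64737364  0.24395281]
tcp_rot [-0.69999837 -0.10082277  0.69999982 -0.09918318]
contact_force [ 0.04034488 -0.31210877 -0.67214314]
wrist_torque [ 0.0338233   0.03776018 -0.06974673]
opening 0.9997220099657858
0.014
scene {'fx': 487.75764451720835, 'fy': 487.75764451720835, 'cx': 324.2894596385424, 'cy': 204.519444571049, 'k1': 0.0313004828867153, 'rvec': array([ 2.21433042,  0.11161379, -0.05459999]), 'tvec': array([-0.55880332,  0.106413  ,  1.40729567])}
top {'fx': 499.63222733854775, 'fy': 499.63222733854775, 'cx': 322.82527921037564, 'cy': 193.04312086457725, 'k1': -0.1264362675189517, 'rvec': array([ 2.21898663, -2.15691626,  0.09676352]), 'tvec': array([0.03527563, 0.54919221, 1.59165061])}
```

View pics/scene0.png

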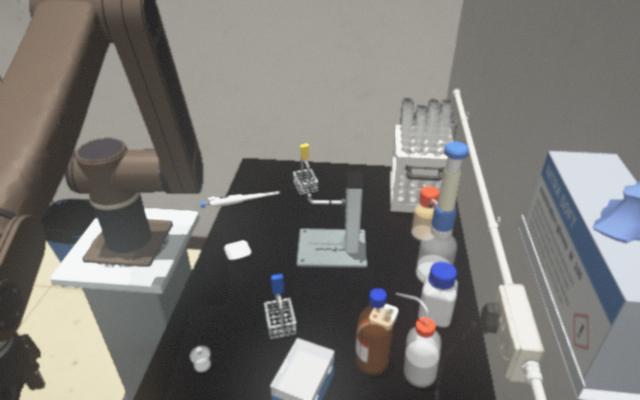

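View pics/top0.png

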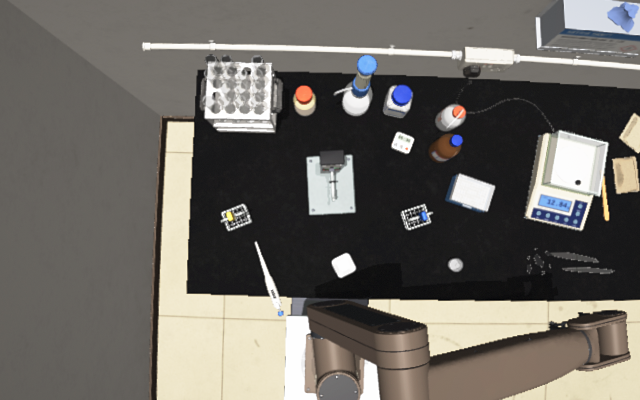

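The scene view shows the yellow basket at about (305,180), the blue one at (280,315) and the stand at (335,230). In the top view they are at (235,217), (416,216) and (331,185). Next I'll enlarge these areas.

```bash
cat > h.py <<'E'
import numpy as np, cv2
from plant import telemetry, optics
def cal(n):
    c=optics.get_calibration(n); R=cv2.Rodrigues(np.array(c['rvec']))[0]; return c,R,np.array(c['tvec'])
def proj(n,P):
    c,R,t=cal(n); P=np.atleast_2d(P)
    K=np.array([[c['fx'],0,c['cx']],[0,c['fy'],c['cy']],[0,0,1]])
    return cv2.projectPoints(P.astype(float),c['rvec'],t,K,np.array([c['k1'],0,0,0.]))[0].reshape(-1,2)
def ray(n,uv):
    c,R,t=cal(n)
    K=np.array([[c['fx'],0,c['cx']],[0,c['fy'],c['cy']],[0,0,1]])
    p=cv2.undistortPoints(np.array([[uv]],float),K,np.array([c['k1'],0,0,0.])).ravel()
    return -R.T@t, R.T@np.array([p[0],p[1],1])
def atz(n,uv,z):
    o,d=ray(n,uv); return o+d*(z-o[2])/d[2]
def tri(uvs,uvt):
    o1,d1=ray('scene',uvs);o2,d2=ray('top',uvt)
    d1=d1/np.linalg.norm(d1);d2=d2/np.linalg.norm(d2)
    A=np.stack([d1,-d2],1); s=np.linalg.lstsq(A,o2-o1,rcond=None)[0]
    a=o1+s[0]*d1;b=o2+s[1]*d2
    return (a+b)/2,np.linalg.norm(a-b)
def crop(im,x0,y0,w,h,k,name):
    c=cv2.resize(im[y0:y0+h,x0:x0+w],None,fx=k,fy=k,interpolation=cv2.INTER_CUBIC)
    for i in range(x0-x0%10+10,x0+w,10):
        X=int((i+.5-x0)*k); cv2.line(c,(X,0),(X,6 if i%50 else 14),(0,255,0),1)
        if i%20==0: cv2.putText(c,str(i),(X-10,22),0,.35,(0,255,0),1)
    for i in range(y0-y0%10+10,y0+h,10):
        Y=int((i+.5-y0)*k); cv2.line(c,(0,Y),(6,Y),(0,255,0),1)
        if i%20==0: cv2.putText(c,str(i),(8,Y+4),0,.35,(0,255,0),1)
    cv2.imwrite("pics/"+name,c)
E
python3 - <<'E'
from h import *
s=cv2.imread('pics/scene0.png');t=cv2.imread('pics/top0.png')
crop(s,270,135,110,75,7,'s_y.png')
crop(s,285,155,95,115,5,'s_st.png')
crop(t,205,140,160,90,5,'t_ys.png')
print(proj('scene',[[.5,0,0],[.6,0,0],[.5,.1,0],[.5,0,.1]]),proj('top',[[.5,0,0],[.6,0,0],[.5,.1,0],[.5,0,.1]]))
E
```

```text
[[302.41046531 253.3519966 ]
 [337.99133295 255.82286898]
 [306.99447329 230.47319534]
 [301.43718526 225.78767175]] [[337.90577436 208.6276269 ]
 [338.68523878 178.1523196 ]
 [307.26285882 207.75556201]
 [339.3147706  207.15718549]]
```

View pics/s_y.png

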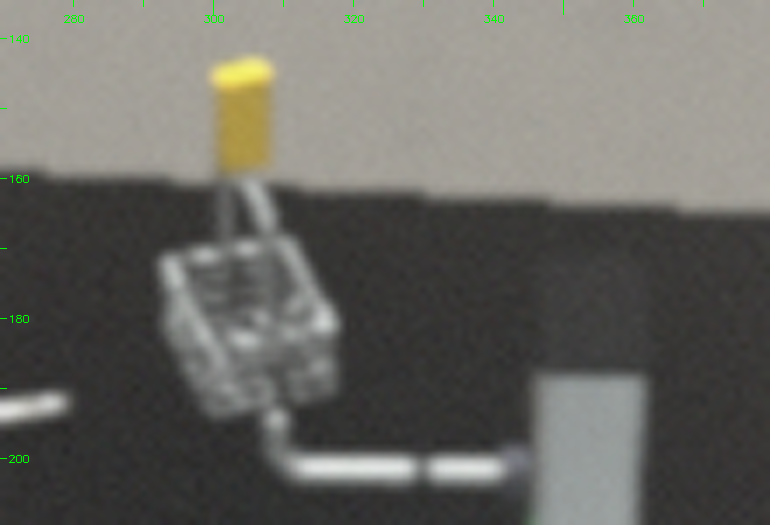

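View pics/s_st.png

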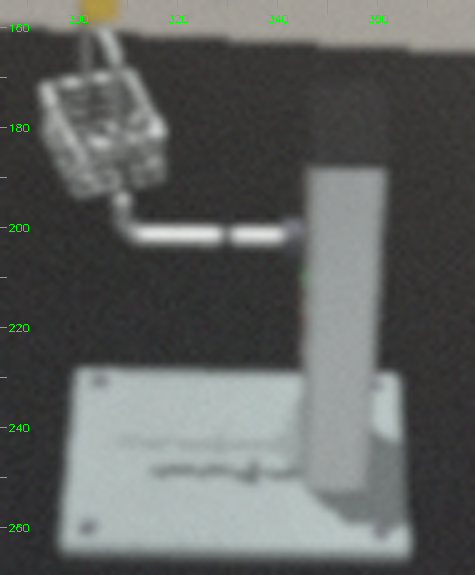

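View pics/t_ys.png

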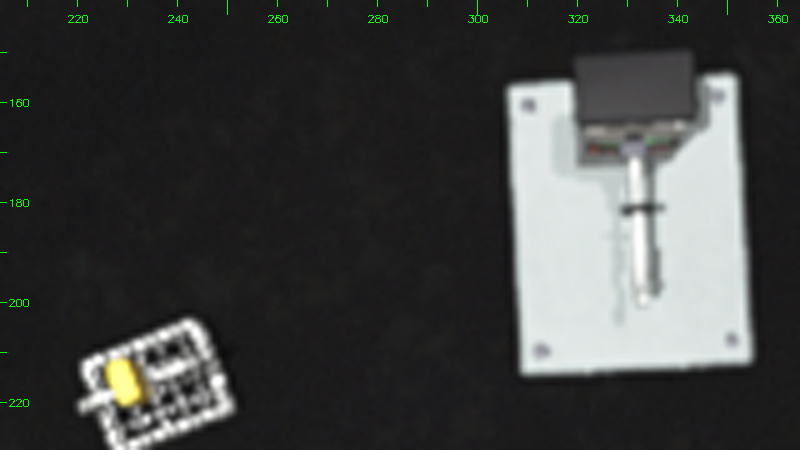

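The scene crop shows the yellow grip's top centre at (304.1,144.8), and the hook arm at row ~201 from (309,195) to (343,201). The top crop shows the plate corners near (306,157), (352,154), (355,212) and (309,214), with the basket rim rotated about 19°. I'll fit poses to these points.

```bash
cat > m.py <<'E'
from h import *
from scipy.optimize import least_squares
f=lambda p,k,x0,y0:np.array(p,float)/k+[x0-.5,y0-.5]
T=lambda *p:f(p,5,205,140); S5=lambda *p:f(p,5,285,155); S7=lambda *p:f(p,7,270,135)
# stand
st=[('top',T(508,86),(.04,.075,.012)),('top',T(737,74),(.04,-.075,.012)),('top',T(752,362),(-.15,-.075,.012)),('top',T(522,375),(-.15,.075,.012)),
 ('scene',S5(76,370),(-.15,.075,.012)),('scene',S5(400,374),(.04,.075,.012)),('scene',S5(60,547),(-.15,-.075,.012)),('scene',S5(411,549),(.04,-.075,.012))]
def place(q,P): c,s=np.cos(q[2]),np.sin(q[2]); P=np.array(P,float); return np.array([q[0]+c*P[0]-s*P[1],q[1]+s*P[0]+c*P[1],P[2]])
def fit(kp,q0):
    r=lambda q:np.concatenate([proj(n,place(q,P))[0]-uv for n,uv,P in kp])
    o=least_squares(r,q0); print(o.x,np.degrees(o.x[2]),'\n',o.fun.reshape(-1,2).round(1)); return o.x
qs=fit(st,[.6,0,0])
seat=place(qs,(-.085,0,.172)); print('seat',seat, 'proj',proj('scene',seat),proj('top',seat))
print('tip top', proj('scene',place(qs,(-.12,0,.191))),proj('top',place(qs,(-.12,0,.191))))
print('top tip meas',T(643,302),'scene',S7(276,412), tri(S7(276,412),T(643,302)))
o,d=ray('top',T(643,302)); 
bk=[('top',T(124,381),(0,0,.160)),('scene',S7(242,73),(0,0,.160)),
 ('top',T(85,360),(.031,.039,.04)),('top',T(195,322),(.031,-.039,.04)),('top',T(232,410),(-.031,-.039,.04)),('top',T(120,448),(-.031,.039,.04)),
 ('scene',S7(168,258),(-.031,.039,.04)),('scene',S7(290,240),(.031,.039,.04)),('scene',S7(330,322),(.031,-.039,.04)),('scene',S7(214,350),(-.031,-.039,.04))]
qb=fit(bk,[.45,.3,.3])
print('grip tri',tri(S7(242,73),T(124,381)), place(qb,(0,0,.160)))
np.save('q.npy',[qs,qb])
E
python3 m.py
```

```text
[0.63416936 0.03126575 0.08098618] 4.640166507917879 
 [[-0.2 -0.6]
 [-0.1 -0.5]
 [ 0.2 -0.1]
 [-0.  -0.3]
 [-0.3 -0.3]
 [-0.5 -0.2]
 [-0.4 -0.1]
 [-0.1  0.5]]
seat [0.54944795 0.02438945 0.172     ] proj [[320.65025833 199.90862156]] [[332.54920828 188.86293245]]
tip top [[307.16852147 193.86913373]] [[333.42519609 200.38677542]]
top tip meas [333.1 199.9] scene [308.92857143 193.35714286] (array([0.5174462 , 0.02283462, 0.19175928]), np.float64(0.003150171944155622))
[0.46449299 0.32566339 0.39568399] 22.67102286421951 
 [[ 0.1 -0.7]
 [-0.1 -0.3]
 [-0.4  0. ]
 [ 0.4 -1.1]
 [-0.2 -0.5]
 [-0.7  0.6]
 [-0.7  0.4]
 [-0.2  0. ]
 [ 0.6  0.8]
 [-1.4 -0. ]]
grip tri (array([0.46363089, 0.32622697, 0.15847876]), np.float64(0.0022876715795457476)) [0.46449299 0.32566339 0.16      ]
```

Both fits agree to within about 1 px. Predicted hook tip and seat match the pictures to a couple of mm, and the grip triangulates to z=0.158 against 0.160. Next is a planner that prints rows for me to send.

```bash
cat > plan.py <<'E'
from h import *
import json
from scipy.spatial.transform import Rotation as Ro
def state():
    s=telemetry.get_state(); return s,np.array(s['eef_pos']),Ro.from_quat(s['tcp_rot'])
def goalrot(yaw,R):
    # tool x down, tool y along horizontal dir at angle yaw+90deg (or opposite): choose nearest to R
    best=None
    for k in (0,np.pi):
        y=np.array([-np.sin(yaw+k),np.cos(yaw+k),0]); x=np.array([0,0,-1.]); G=Ro.from_matrix(np.stack([x,y,np.cross(x,y)],1))
        a=(R.inv()*G).magnitude()
        if best is None or a<best[0]: best=(a,G)
    return best[1]
def plan(wps,step=.04,deg=6.5,maxrows=8,start=None):
    """wps: list of (pos,Rotation)"""
    s,p,R=state()
    rows=[]
    for P,G in wps:
        P=np.array(P,float); D=P-p; rv=(R.inv()*G).as_rotvec()
        n=max(1,int(np.ceil(max(np.linalg.norm(D)/step,np.degrees(np.linalg.norm(rv))/deg))))
        for i in range(n):
            d=R.inv().apply(D/n); w=np.degrees(rv/n)
            rows.append({**{k:round(float(v),4) for k,v in zip(('dx','dy','dz'),d)},**{k:round(float(v),1) for k,v in zip(('wx','wy','wz'),w)}})
            R=R*Ro.from_rotvec(rv/n); p=p+D/n
    print('t',s['time'],'pos',np.round(s['eef_pos'],4),'F',np.round(s['contact_force'],1),'open',round(s['opening'],3),'total rows',len(rows))
    for r in rows[:maxrows]: print(json.dumps({k:v for k,v in r.items() if v}))
    return rows
qs,qb=np.load('q.npy')
E
python3 - <<'E'
from plan import *
s,p,R=state(); print(R.as_matrix().round(3), R.as_matrix()[:,1], s['qpos'].round(2))
# yaw of tool y after j1 turns
for y in (qb[2],qs[2]):
    G=goalrot(y,R); print(np.degrees((R.inv()*G).as_rotvec()))
via=[.45,-.25,.30]
rows=plan([(via,goalrot(0,R)),([qb[0],qb[1],.26],goalrot(qb[2],R))],maxrows=40)
E
```

```text
[[-0.     0.28  -0.96 ]
 [ 0.002 -0.96  -0.28 ]
 [-1.    -0.002 -0.   ]] [ 0.28001354 -0.95999372 -0.00211629] [-1.44  0.29  1.58  0.    1.28 -0.15]
[-6.40999019 -0.02585443  0.12006023]
[ 1.16208593e+01 -6.72956436e-03  1.22774817e-01]
t 0.1 pos [ 0.189  -0.6474  0.2441] F [ 0.2 -0.2 -0.7] open 1.0 total rows 27
{"dx": -0.0046, "dy": -0.0257, "dz": -0.0302, "wx": 1.4}
{"dx": -0.0046, "dy": -0.0264, "dz": -0.0295, "wx": 1.4}
{"dx": -0.0046, "dy": -0.0271, "dz": -0.0289, "wx": 1.4}
{"dx": -0.0046, "dy": -0.0278, "dz": -0.0283, "wx": 1.4}
{"dx": -0.0046, "dy": -0.0284, "dz": -0.0276, "wx": 1.4}
{"dx": -0.0046, "dy": -0.0291, "dz": -0.0269, "wx": 1.4}
{"dx": -0.0046, "dy": -0.0297, "dz": -0.0262, "wx": 1.4}
{"dx": -0.0046, "dy": -0.0303, "dz": -0.0255, "wx": 1.4}
{"dx": -0.0046, "dy": -0.0309, "dz": -0.0248, "wx": 1.4}
{"dx": -0.0046, "dy": -0.0315, "dz": -0.024, "wx": 1.4}
{"dx": -0.0046, "dy": -0.0321, "dz": -0.0233, "wx": 1.4}
{"dx": -0.0047, "dy": -0.0326, "dz": -0.0225, "wx": 1.4}
{"dx": 0.0027, "dy": -0.0384, "dz": -0.001, "wx": -1.5}
{"dx": 0.0027, "dy": -0.0383, "dz": -0.002, "wx": -1.5}
{"dx": 0.0027, "dy": -0.0383, "dz": -0.003, "wx": -1.5}
{"dx": 0.0027, "dy": -0.0382, "dz": -0.004, "wx": -1.5}
{"dx": 0.0027, "dy": -0.0381, "dz": -0.005, "wx": -1.5}
{"dx": 0.0027, "dy": -0.0379, "dz": -0.006, "wx": -1.5}
{"dx": 0.0027, "dy": -0.0377, "dz": -0.007, "wx": -1.5}
{"dx": 0.0027, "dy": -0.0375, "dz": -0.008, "wx": -1.5}
{"dx": 0.0027, "dy": -0.0373, "dz": -0.009, "wx": -1.5}
{"dx": 0.0027, "dy": -0.0371, "dz": -0.01, "wx": -1.5}
{"dx": 0.0027, "dy": -0.0368, "dz": -0.0109, "wx": -1.5}
{"dx": 0.0027, "dy": -0.0365, "dz": -0.0119, "wx": -1.5}
{"dx": 0.0027, "dy": -0.0362, "dz": -0.0129, "wx": -1.5}
{"dx": 0.0027, "dy": -0.0358, "dz": -0.0138, "wx": -1.5}
{"dx": 0.0027, "dy": -0.0354, "dz": -0.0148, "wx": -1.5}
```

Emit:
{"method": "send_rows", "body": {"targets": [{"dx": -0.005, "dy": -0.026, "dz": -0.03, "wx": 1.4, "hand": 1}, {"dx": -0.005, "dy": -0.027, "dz": -0.0295, "wx": 1.4, "hand": 1}, {"dx": -0.005, "dy": -0.027, "dz": -0.029, "wx": 1.4, "hand": 1}, {"dx": -0.005, "dy": -0.028, "dz": -0.028, "wx": 1.4, "hand": 1}, {"dx": -0.005, "dy": -0.0285, "dz": -0.0275, "wx": 1.4, "hand": 1}, {"dx": -0.005, "dy": -0.029, "dz": -0.027, "wx": 1.4, "hand": 1}, {"dx": -0.005, "dy": -0.03, "dz": -0.026, "wx": 1.4, "hand": 1}, {"dx": -0.005, "dy": -0.03, "dz": -0.0255, "wx": 1.4, "hand": 1}]}}

```text
invalid input at $.targets[0]: expected keys wx, wy, wz, dx, dy, dz, hand
```

All seven keys are required, so I'll send full rows.

Emit:
{"method": "send_rows", "body": {"targets": [{"wx": 1.4, "wy": 0, "wz": 0, "dx": -0.005, "dy": -0.026, "dz": -0.03, "hand": 1}, {"wx": 1.4, "wy": 0, "wz": 0, "dx": -0.005, "dy": -0.027, "dz": -0.0295, "hand": 1}, {"wx": 1.4, "wy": 0, "wz": 0, "dx": -0.005, "dy": -0.027, "dz": -0.029, "hand": 1}, {"wx": 1.4, "wy": 0, "wz": 0, "dx": -0.005, "dy": -0.028, "dz": -0.028, "hand": 1}, {"wx": 1.4, "wy": 0, "wz": 0, "dx": -0.005, "dy": -0.0285, "dz": -0.0275, "hand": 1}, {"wx": 1.4, "wy": 0, "wz": 0, "dx": -0.005, "dy": -0.029, "dz": -0.027, "hand": 1}, {"wx": 1.4, "wy": 0, "wz": 0, "dx": -0.005, "dy": -0.03, "dz": -0.026, "hand": 1}, {"wx": 1.4, "wy": 0, "wz": 0, "dx": -0.005, "dy": -0.03, "dz": -0.0255, "hand": 1}]}}

```text
time: 0.77
eef_pos: [0.3641, -0.3762, 0.277]
tcp_rot: [-0.705, -0.028, 0.709, -0.018]
contact_force: [0.5, -1.4, -0.4]
opening: 1.004
```

```bash
python3 - <<'E'
from plan import *
s,p,R=state()
rows=plan([([.45,-.2,.30],goalrot(0,R)),([qb[0],qb[1],.26],goalrot(qb[2],R))],maxrows=9)
E
```

```text
t 0.7667 pos [ 0.3641 -0.3762  0.277 ] F [ 0.5 -1.4 -0.4] open 1.004 total rows 19
{"dx": -0.0042, "dy": -0.0341, "dz": -0.0194, "wx": 0.7, "wy": 0.1, "wz": 0.2}
{"dx": -0.0043, "dy": -0.0343, "dz": -0.019, "wx": 0.7, "wy": 0.1, "wz": 0.2}
{"dx": -0.0044, "dy": -0.0346, "dz": -0.0185, "wx": 0.7, "wy": 0.1, "wz": 0.2}
{"dx": -0.0044, "dy": -0.0348, "dz": -0.0181, "wx": 0.7, "wy": 0.1, "wz": 0.2}
{"dx": -0.0045, "dy": -0.035, "dz": -0.0176, "wx": 0.7, "wy": 0.1, "wz": 0.2}
{"dx": 0.0029, "dy": -0.0375, "dz": -0.001, "wx": -1.6}
{"dx": 0.0029, "dy": -0.0375, "dz": -0.0021, "wx": -1.6}
{"dx": 0.0029, "dy": -0.0374, "dz": -0.0032, "wx": -1.6}
{"dx": 0.0029, "dy": -0.0373, "dz": -0.0042, "wx": -1.6}
```

Emit:
{"method": "send_rows", "body": {"targets": [{"wx": 0.7, "wy": 0.1, "wz": 0.2, "dx": -0.005, "dy": -0.034, "dz": -0.0195, "hand": 1}, {"wx": 0.7, "wy": 0.1, "wz": 0.2, "dx": -0.005, "dy": -0.034, "dz": -0.019, "hand": 1}, {"wx": 0.7, "wy": 0.1, "wz": 0.2, "dx": -0.005, "dy": -0.0345, "dz": -0.0185, "hand": 1}, {"wx": 0.7, "wy": 0.1, "wz": 0.2, "dx": -0.005, "dy": -0.035, "dz": -0.018, "hand": 1}, {"wx": 0.7, "wy": 0.1, "wz": 0.2, "dx": -0.005, "dy": -0.035, "dz": -0.0175, "hand": 1}, {"wx": -1.6, "wy": 0, "wz": 0, "dx": 0.001, "dy": -0.039, "dz": -0.001, "hand": 1}, {"wx": -1.6, "wy": 0, "wz": 0, "dx": 0.001, "dy": -0.039, "dz": -0.002, "hand": 1}, {"wx": -1.6, "wy": 0, "wz": 0, "dx": 0.001, "dy": -0.039, "dz": -0.003, "hand": 1}]}}

```text
time: 1.43
eef_pos: [0.4565, -0.0677, 0.2998]
tcp_rot: [0.709, 0.029, -0.704, 0.031]
contact_force: [0.9, 0.8, -0.1]
opening: 0.997
```

```bash
python3 - <<'E'
from plan import *
s,p,R=state()
rows=plan([([qb[0],qb[1],.26],goalrot(qb[2],R))],maxrows=12)
E
```

```text
t 1.4333 pos [ 0.4565 -0.0677  0.2998] F [ 0.9  0.8 -0.1] open 0.997 total rows 10
{"dx": 0.0039, "dy": -0.0391, "dz": -0.0041, "wx": -1.8}
{"dx": 0.0039, "dy": -0.039, "dz": -0.0053, "wx": -1.8}
{"dx": 0.0039, "dy": -0.0388, "dz": -0.0065, "wx": -1.8}
{"dx": 0.0039, "dy": -0.0386, "dz": -0.0077, "wx": -1.8}
{"dx": 0.0039, "dy": -0.0383, "dz": -0.0089, "wx": -1.8}
{"dx": 0.004, "dy": -0.038, "dz": -0.0101, "wx": -1.8}
{"dx": 0.004, "dy": -0.0377, "dz": -0.0113, "wx": -1.8}
{"dx": 0.004, "dy": -0.0373, "dz": -0.0125, "wx": -1.8}
{"dx": 0.004, "dy": -0.0369, "dz": -0.0136, "wx": -1.8}
{"dx": 0.004, "dy": -0.0365, "dz": -0.0148, "wx": -1.8}
```

Emit:
{"method": "send_rows", "body": {"targets": [{"wx": -1.8, "wy": 0, "wz": 0, "dx": 0.003, "dy": -0.039, "dz": -0.004, "hand": 1}, {"wx": -1.8, "wy": 0, "wz": 0, "dx": 0.003, "dy": -0.039, "dz": -0.0055, "hand": 1}, {"wx": -1.8, "wy": 0, "wz": 0, "dx": 0.003, "dy": -0.039, "dz": -0.0065, "hand": 1}, {"wx": -1.8, "wy": 0, "wz": 0, "dx": 0.003, "dy": -0.0385, "dz": -0.0075, "hand": 1}, {"wx": -1.8, "wy": 0, "wz": 0, "dx": 0.003, "dy": -0.0385, "dz": -0.009, "hand": 1}, {"wx": -1.8, "wy": 0, "wz": 0, "dx": 0.003, "dy": -0.038, "dz": -0.01, "hand": 1}, {"wx": -1.8, "wy": 0, "wz": 0, "dx": 0.003, "dy": -0.0375, "dz": -0.0115, "hand": 1}, {"wx": -1.8, "wy": 0, "wz": 0, "dx": 0.003, "dy": -0.0375, "dz": -0.0125, "hand": 1}]}}

```text
time: 2.1
eef_pos: [0.4553, 0.2632, 0.2725]
tcp_rot: [0.699, 0.122, -0.694, 0.124]
contact_force: [0.3, -0.3, -0.5]
opening: 1.002
```

```bash
python3 - <<'E'
from plan import *
s,p,R=state()
G=goalrot(qb[2],R)
rows=plan([([qb[0],qb[1],.24],G)],step=.03,maxrows=12)
E
```

```text
t 2.1 pos [0.4553 0.2632 0.2725] F [ 0.3 -0.3 -0.5] open 1.002 total rows 3
{"dx": 0.0108, "dy": -0.0186, "dz": -0.01, "wx": -0.9, "wy": -0.1, "wz": -0.1}
{"dx": 0.0108, "dy": -0.0184, "dz": -0.0103, "wx": -0.9, "wy": -0.1, "wz": -0.1}
{"dx": 0.0108, "dy": -0.0182, "dz": -0.0106, "wx": -0.9, "wy": -0.1, "wz": -0.1}
```

Emit:
{"method": "send_rows", "body": {"targets": [{"wx": -0.9, "wy": -0.1, "wz": -0.1, "dx": 0.011, "dy": -0.0185, "dz": -0.01, "hand": 1}, {"wx": -0.9, "wy": -0.1, "wz": -0.1, "dx": 0.011, "dy": -0.0185, "dz": -0.0105, "hand": 1}, {"wx": -0.9, "wy": -0.1, "wz": -0.1, "dx": 0.011, "dy": -0.018, "dz": -0.0105, "hand": 1}, {"wx": 0, "wy": 0, "wz": 0, "dx": 0, "dy": 0, "dz": 0, "hand": 1}]}}

```text
time: 2.43
eef_pos: [0.4612, 0.3359, 0.236]
tcp_rot: [-0.691, -0.145, 0.693, -0.143]
contact_force: [-0.3, -0.1, -0.6]
opening: 0.998
```

```bash
python3 - <<'E'
from plan import *
t=optics.read_camera('top')[:,:,::-1]; sc=optics.read_camera('scene')[:,:,::-1]
crop(t,190,170,110,80,7,'t1.png'); crop(sc,250,80,110,80,7,'s1.png')
s,p,R=state()
G=goalrot(qb[2],R)
rows=plan([([qb[0],qb[1],.136],G)],step=.03,maxrows=12)
E
```

```text
t 2.5333 pos [0.462  0.3338 0.238 ] F [-0.2  1.1  0.1] open 1.003 total rows 4
{"dx": 0.0255, "dy": 0.0022, "dz": 0.0002, "wx": 0.2}
{"dx": 0.0255, "dy": 0.0021, "dz": 0.0002, "wx": 0.2}
{"dx": 0.0255, "dy": 0.0021, "dz": 0.0002, "wx": 0.2}
{"dx": 0.0255, "dy": 0.0021, "dz": 0.0002, "wx": 0.2}
```

View pics/s1.png

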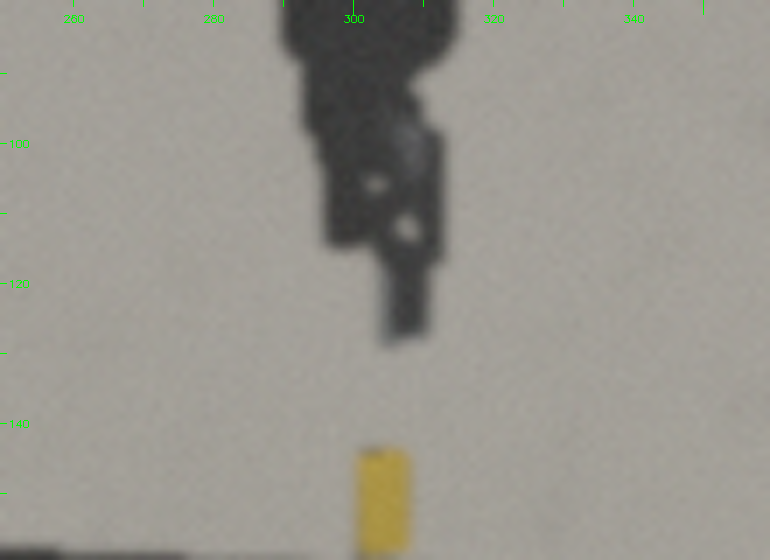

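View pics/t1.png

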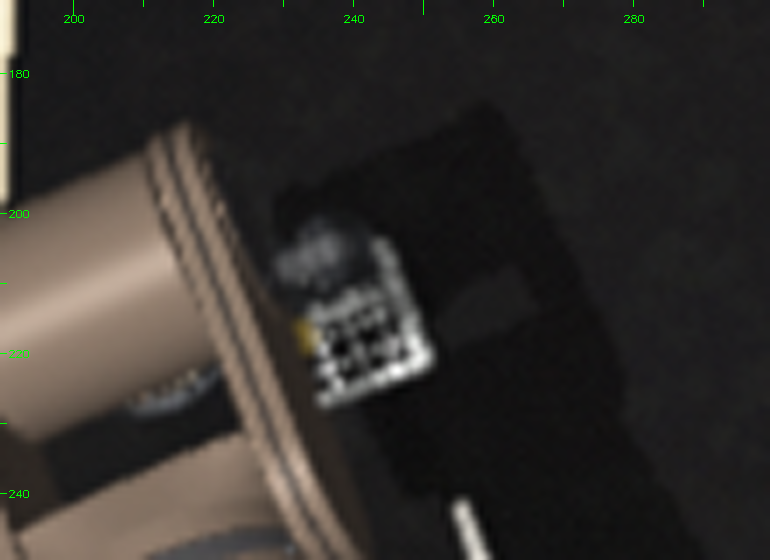

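The gripper is above the tab, about 8 mm off after overshooting. I'll correct sideways first and then descend.

Emit:
{"method": "send_rows", "body": {"targets": [{"wx": 0.4, "wy": 0, "wz": 0, "dx": 0.01, "dy": 0.0045, "dz": 0.0005, "hand": 1}, {"wx": 0.4, "wy": 0, "wz": 0, "dx": 0.015, "dy": 0.004, "dz": 0.0005, "hand": 1}, {"wx": 0, "wy": 0, "wz": 0, "dx": 0.005, "dy": 0, "dz": 0, "hand": 1}, {"wx": 0, "wy": 0, "wz": 0, "dx": 0, "dy": 0, "dz": 0, "hand": 1}]}}

```text
time: 2.87
eef_pos: [0.4659, 0.3217, 0.2087]
tcp_rot: [0.695, 0.137, -0.692, 0.136]
contact_force: [-0.4, 0.9, 0.6]
opening: 0.999
```

```bash
python3 - <<'E'
from plan import *
s,p,R=state()
G=goalrot(qb[2],R)
rows=plan([([qb[0],qb[1],.136],G)],step=.02,maxrows=12)
E
```

```text
t 2.8667 pos [0.4659 0.3217 0.2087] F [-0.4  0.9  0.6] open 0.999 total rows 4
{"dx": 0.0182, "dy": -0.001, "wx": -0.1, "wy": -0.1}
{"dx": 0.0182, "dy": -0.001, "wx": -0.1, "wy": -0.1}
{"dx": 0.0182, "dy": -0.001, "wx": -0.1, "wy": -0.1}
{"dx": 0.0182, "dy": -0.001, "wx": -0.1, "wy": -0.1}
```

Emit:
{"method": "send_rows", "body": {"targets": [{"wx": 0, "wy": 0, "wz": 0, "dx": 0.018, "dy": -0.0015, "dz": 0, "hand": 1}, {"wx": 0, "wy": -0.1, "wz": 0, "dx": 0.018, "dy": -0.0015, "dz": 0, "hand": 1}, {"wx": 0, "wy": -0.1, "wz": 0, "dx": 0.018, "dy": 0, "dz": 0, "hand": 1}, {"wx": 0, "wy": 0, "wz": 0, "dx": 0.01, "dy": 0, "dz": 0, "hand": 1}, {"wx": 0, "wy": 0, "wz": 0, "dx": 0, "dy": 0, "dz": 0, "hand": 1}]}}

```text
time: 3.28
eef_pos: [0.4682, 0.3214, 0.1473]
tcp_rot: [0.697, 0.135, -0.691, 0.134]
contact_force: [-0.7, -0.4, -0.6]
opening: 1.0
```

```bash
python3 - <<'E'
from plan import *
s,p,R=state()
G=goalrot(qb[2],R)
rows=plan([([qb[0],qb[1],.135],G)],step=.01,maxrows=12)
sc=optics.read_camera('scene')[:,:,::-1]
crop(sc,260,110,100,80,7,'s2.png')
E
```

```text
t 3.2833 pos [0.4682 0.3214 0.1473] F [-0.7 -0.4 -0.6] open 1.0 total rows 2
{"dx": 0.0061, "dy": -0.0027, "dz": 0.001, "wx": -0.4, "wy": -0.2}
{"dx": 0.0061, "dy": -0.0027, "dz": 0.0009, "wx": -0.4, "wy": -0.2}
```

View pics/s2.png

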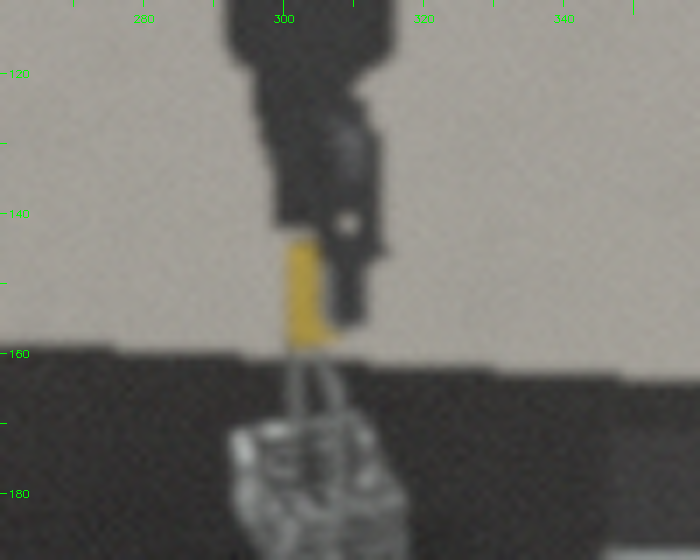

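The near fingertip is at (309,156) and the tab at (303,150), which fits straddling it. A small centring step remains before I close.

Emit:
{"method": "send_rows", "body": {"targets": [{"wx": -0.5, "wy": -0.2, "wz": 0, "dx": 0.004, "dy": -0.003, "dz": 0.001, "hand": 1}, {"wx": -0.4, "wy": -0.2, "wz": 0, "dx": 0.004, "dy": -0.003, "dz": 0.001, "hand": 1}, {"wx": 0, "wy": 0, "wz": 0, "dx": 0.003, "dy": 0, "dz": 0, "hand": 1}, {"wx": 0, "wy": 0, "wz": 0, "dx": 0, "dy": 0, "dz": 0, "hand": 1}]}}

```text
time: 3.67
eef_pos: [0.4665, 0.3274, 0.1407]
tcp_rot: [0.696, 0.14, -0.69, 0.14]
contact_force: [-0.7, -0.1, -1.3]
opening: 1.0
```

```bash
python3 - <<'E'
from plan import *
s,p,R=state()
G=goalrot(qb[2],R)
rows=plan([([qb[0],qb[1],.135],G)],step=.01,maxrows=12)
E
```

```text
t 3.6667 pos [0.4665 0.3274 0.1407] F [-0.7 -0.1 -1.3] open 1.0 total rows 1
{"dx": 0.0056, "dy": 0.0008, "dz": 0.0026, "wx": 0.2, "wy": -0.5}
```

Emit:
{"method": "send_rows", "body": {"targets": [{"wx": 0, "wy": -0.4, "wz": 0, "dx": 0.006, "dy": 0.001, "dz": 0.002, "hand": 1}, {"wx": 0, "wy": 0, "wz": 0, "dx": 0, "dy": 0, "dz": 0, "hand": 0}, {"wx": 0, "wy": 0, "wz": 0, "dx": 0, "dy": 0, "dz": 0, "hand": 0}, {"wx": 0, "wy": 0, "wz": 0, "dx": 0, "dy": 0, "dz": 0, "hand": 0}, {"wx": 0, "wy": 0, "wz": 0, "dx": 0, "dy": 0, "dz": 0, "hand": 0}, {"wx": 0, "wy": 0, "wz": 0, "dx": 0, "dy": 0, "dz": 0, "hand": 0}, {"wx": 0, "wy": 0, "wz": 0, "dx": 0, "dy": 0, "dz": 0, "hand": 0}, {"wx": 0, "wy": 0, "wz": 0, "dx": 0, "dy": 0, "dz": 0, "hand": 0}], "force": 60}}

```text
time: 4.33
eef_pos: [0.4654, 0.3263, 0.1353]
tcp_rot: [0.694, 0.14, -0.692, 0.14]
contact_force: [-0.4, -0.3, -2.1]
opening: 0.158
```

```bash
python3 - <<'E'
from plan import *
s,p,R=state()
print(s['time'],p,s['opening'],s['contact_force'],R.as_matrix().round(3))
sc=optics.read_camera('scene')[:,:,::-1]
crop(sc,260,110,100,80,7,'s3.png')
E
```

```text
4.3333 [0.46540755 0.3263226  0.13530224] 0.15826761998175867 [-0.37154263 -0.32834854 -2.10980932] [[ 0.003  0.389 -0.921]
 [ 0.001 -0.921 -0.389]
 [-1.     0.    -0.003]]
```

View pics/s3.png

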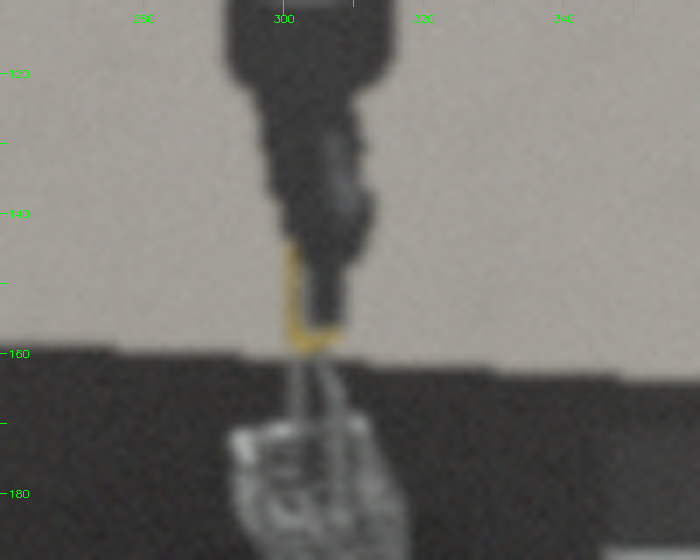

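Opening reads 0.158, about 13.4 mm, with the tab between the pads at (303,150). The grasp is good, so I'll lift.

Emit:
{"method": "send_rows", "body": {"targets": [{"wx": 0, "wy": 0, "wz": 0, "dx": -0.008, "dy": 0, "dz": 0, "hand": 0}, {"wx": 0, "wy": 0, "wz": 0, "dx": -0.015, "dy": 0, "dz": 0, "hand": 0}, {"wx": 0, "wy": 0, "wz": 0, "dx": -0.02, "dy": 0, "dz": 0, "hand": 0}, {"wx": 0, "wy": 0, "wz": 0, "dx": -0.02, "dy": 0, "dz": 0, "hand": 0}, {"wx": 0, "wy": 0, "wz": 0, "dx": -0.02, "dy": 0, "dz": 0, "hand": 0}, {"wx": 0, "wy": 0, "wz": 0, "dx": -0.012, "dy": 0, "dz": 0, "hand": 0}, {"wx": 0, "wy": 0, "wz": 0, "dx": -0.006, "dy": 0, "dz": 0, "hand": 0}, {"wx": 0, "wy": 0, "wz": 0, "dx": 0, "dy": 0, "dz": 0, "hand": 0}]}}

```text
time: 5.05
eef_pos: [0.4625, 0.3249, 0.2387]
tcp_rot: [-0.691, -0.14, 0.695, -0.141]
contact_force: [0.6, 0.3, -1.9]
opening: 0.154
```

```bash
python3 - <<'E'
from plan import *
s,p,R=state()
print(s['opening'],s['contact_force'])
G=goalrot(qs[2],R); a=place if 0 else None
c,sn=np.cos(qs[2]),np.sin(qs[2])
P=lambda x,z:[qs[0]+c*x,qs[1]+sn*x,z]
print(P(-.17,.238))
rows=plan([(P(-.17,.238),G)],step=.025,maxrows=20)
E
```

```text
0.15429393691101248 [ 0.58413126  0.29550845 -1.9265108 ]
[np.float64(0.4647265468590265), np.float64(0.017513141840121677), 0.238]
t 5.05 pos [0.4625 0.3249 0.2387] F [ 0.6  0.3 -1.9] open 0.154 total rows 13
{"dx": 0.0001, "dy": 0.0219, "dz": 0.009, "wx": 1.4}
{"dx": 0.0001, "dy": 0.0221, "dz": 0.0085, "wx": 1.4}
{"dx": 0.0001, "dy": 0.0223, "dz": 0.0079, "wx": 1.4}
{"dx": 0.0001, "dy": 0.0225, "dz": 0.0074, "wx": 1.4}
{"dx": 0.0001, "dy": 0.0226, "dz": 0.0069, "wx": 1.4}
{"dx": 0.0001, "dy": 0.0228, "dz": 0.0063, "wx": 1.4}
{"dx": 0.0001, "dy": 0.0229, "dz": 0.0057, "wx": 1.4}
{"dx": 0.0001, "dy": 0.0231, "dz": 0.0052, "wx": 1.4}
{"dx": 0.0001, "dy": 0.0232, "dz": 0.0046, "wx": 1.4}
{"dx": 0.0001, "dy": 0.0233, "dz": 0.004, "wx": 1.4}
{"dx": 0.0001, "dy": 0.0234, "dz": 0.0035, "wx": 1.4}
{"dx": 0.0001, "dy": 0.0235, "dz": 0.0029, "wx": 1.4}
{"dx": 0.0001, "dy": 0.0235, "dz": 0.0023, "wx": 1.4}
```

Emit:
{"method": "send_rows", "body": {"targets": [{"wx": 1, "wy": 0, "wz": 0, "dx": 0, "dy": 0.015, "dz": 0.006, "hand": 0}, {"wx": 1.4, "wy": 0, "wz": 0, "dx": 0, "dy": 0.022, "dz": 0.0085, "hand": 0}, {"wx": 1.4, "wy": 0, "wz": 0, "dx": 0, "dy": 0.022, "dz": 0.008, "hand": 0}, {"wx": 1.4, "wy": 0, "wz": 0, "dx": 0, "dy": 0.0225, "dz": 0.0075, "hand": 0}, {"wx": 1.4, "wy": 0, "wz": 0, "dx": 0, "dy": 0.0225, "dz": 0.007, "hand": 0}, {"wx": 1.4, "wy": 0, "wz": 0, "dx": 0, "dy": 0.023, "dz": 0.0065, "hand": 0}, {"wx": 1.4, "wy": 0, "wz": 0, "dx": 0, "dy": 0.023, "dz": 0.006, "hand": 0}, {"wx": 1.4, "wy": 0, "wz": 0, "dx": 0, "dy": 0.023, "dz": 0.005, "hand": 0}]}}

```text
time: 5.72
eef_pos: [0.4596, 0.1394, 0.2305]
tcp_rot: [-0.697, -0.074, 0.71, -0.075]
contact_force: [-0.1, -1.2, -1.6]
opening: 0.157
```

```bash
cat >> plan.py <<'E'
c_,s_=np.cos(qs[2]),np.sin(qs[2])
def P(x,z,y=0): return [qs[0]+c_*x-s_*y,qs[1]+s_*x+c_*y,z]
def instand(p): d=np.array(p)-[qs[0],qs[1],0]; return np.round([c_*d[0]+s_*d[1],-s_*d[0]+c_*d[1],d[2]],4)
E
python3 - <<'E'
from plan import *
s,p,R=state()
G=goalrot(qs[2],R)
rows=plan([(P(-.17,.238),G)],step=.022,maxrows=20)
E
```

```text
t 5.7167 pos [0.4596 0.1394 0.2305] F [-0.1 -1.2 -1.6] open 0.157 total rows 6
{"dx": -0.0012, "dy": 0.02, "dz": 0.0034, "wx": 1.2, "wy": 0.2}
{"dx": -0.0012, "dy": 0.0201, "dz": 0.003, "wx": 1.2, "wy": 0.2}
{"dx": -0.0012, "dy": 0.0202, "dz": 0.0026, "wx": 1.2, "wy": 0.2}
{"dx": -0.0012, "dy": 0.0202, "dz": 0.0021, "wx": 1.2, "wy": 0.2}
{"dx": -0.0012, "dy": 0.0203, "dz": 0.0017, "wx": 1.2, "wy": 0.2}
{"dx": -0.0012, "dy": 0.0203, "dz": 0.0012, "wx": 1.2, "wy": 0.2}
```

Emit:
{"method": "send_rows", "body": {"targets": [{"wx": 1.2, "wy": 0.3, "wz": 0, "dx": -0.002, "dy": 0.02, "dz": 0.0035, "hand": 0}, {"wx": 1.2, "wy": 0.3, "wz": 0, "dx": -0.002, "dy": 0.02, "dz": 0.003, "hand": 0}, {"wx": 1.2, "wy": 0.3, "wz": 0, "dx": -0.002, "dy": 0.02, "dz": 0.003, "hand": 0}, {"wx": 1.2, "wy": 0.2, "wz": 0, "dx": -0.002, "dy": 0.02, "dz": 0.002, "hand": 0}, {"wx": 1.2, "wy": 0.2, "wz": 0, "dx": -0.001, "dy": 0.018, "dz": 0.002, "hand": 0}, {"wx": 1.2, "wy": 0, "wz": 0, "dx": -0.001, "dy": 0.01, "dz": 0.001, "hand": 0}, {"wx": 0, "wy": 0, "wz": 0, "dx": 0, "dy": 0, "dz": 0, "hand": 0}, {"wx": 0, "wy": 0, "wz": 0, "dx": 0, "dy": 0, "dz": 0, "hand": 0}]}}

```text
time: 6.38
eef_pos: [0.4569, 0.0217, 0.2309]
tcp_rot: [-0.703, -0.025, 0.711, -0.025]
contact_force: [-0.5, 0.9, -2.4]
opening: 0.157
```

```bash
python3 - <<'E'
from plan import *
s,p,R=state()
print(instand(p)); G=goalrot(qs[2],R)
rows=plan([(P(-.17,.238),G)],step=.022,maxrows=20)
sc=optics.read_camera('scene')[:,:,::-1]; t=optics.read_camera('top')[:,:,::-1]
crop(sc,250,130,140,100,5,'s4.png'); crop(t,280,140,110,90,6,'t4.png')
E
```

```text
[-0.1775  0.0048  0.2309]
t 6.3833 pos [0.4569 0.0217 0.2309] F [-0.5  0.9 -2.4] open 0.157 total rows 1
{"dx": -0.0072, "dy": 0.0047, "dz": -0.0074, "wx": -0.6, "wy": 0.6, "wz": 0.1}
```

View pics/s4.png

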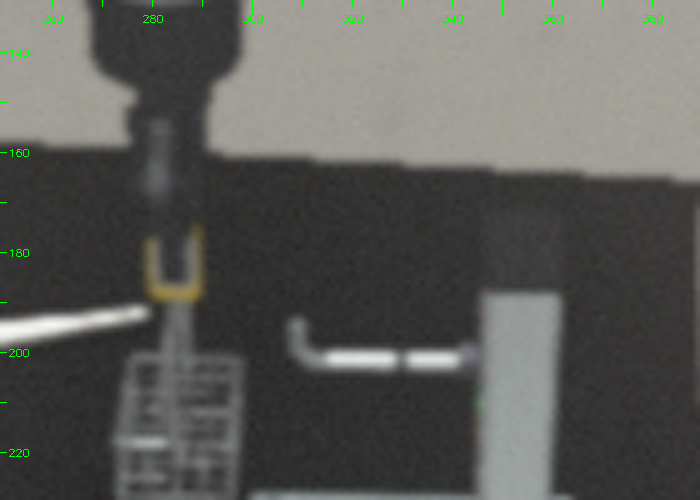

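View pics/t4.png

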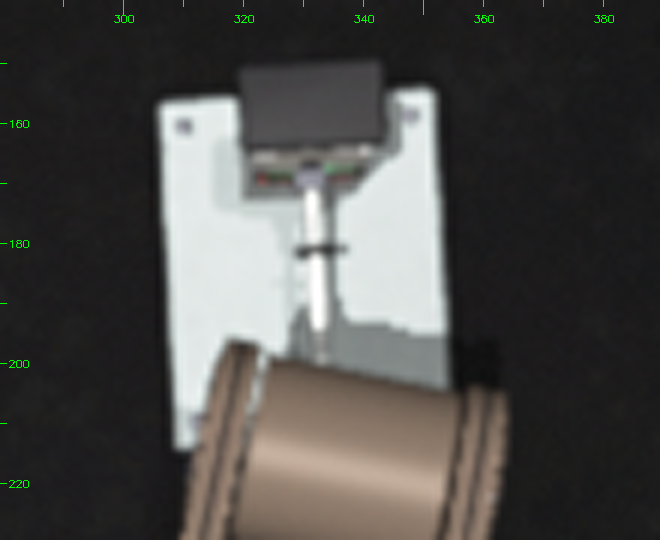

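The basket hangs clear in front of the hook: grip bottom at (284,189), hook tip at (309,194), collar at (332,181) in the top view. Before advancing I'll correct height, sideways offset and tilt.

Emit:
{"method": "send_rows", "body": {"targets": [{"wx": -0.3, "wy": 0.4, "wz": 0, "dx": -0.005, "dy": 0.0025, "dz": 0, "hand": 0}, {"wx": -0.3, "wy": 0.3, "wz": 0, "dx": -0.005, "dy": 0.0025, "dz": 0, "hand": 0}, {"wx": 0, "wy": 0, "wz": 0, "dx": -0.002, "dy": 0, "dz": 0, "hand": 0}, {"wx": 0, "wy": 0, "wz": 0, "dx": 0, "dy": 0, "dz": 0, "hand": 0}]}}

```text
time: 6.82
eef_pos: [0.4574, 0.0196, 0.2439]
tcp_rot: [0.707, 0.032, -0.706, 0.031]
contact_force: [-0.5, -0.3, -3.5]
opening: 0.156
```

```bash
python3 - <<'E'
from plan import *
s,p,R=state()
print(instand(p)); G=goalrot(qs[2],R)
rows=plan([(P(-.085,.238),G)],step=.015,maxrows=20)
E
```

```text
[-0.1772  0.0027  0.2439]
t 6.8167 pos [0.4574 0.0196 0.2439] F [-0.5 -0.3 -3.5] open 0.156 total rows 7
{"dx": 0.0009, "dy": 0.0005, "dz": -0.0132, "wx": 0.1}
{"dx": 0.0009, "dy": 0.0005, "dz": -0.0132, "wx": 0.1}
{"dx": 0.0009, "dy": 0.0005, "dz": -0.0132, "wx": 0.1}
{"dx": 0.0009, "dy": 0.0004, "dz": -0.0132, "wx": 0.1}
{"dx": 0.0008, "dy": 0.0004, "dz": -0.0132, "wx": 0.1}
{"dx": 0.0008, "dy": 0.0004, "dz": -0.0132, "wx": 0.1}
{"dx": 0.0008, "dy": 0.0004, "dz": -0.0132, "wx": 0.1}
```

Emit:
{"method": "send_rows", "body": {"targets": [{"wx": 0, "wy": 0, "wz": 0, "dx": 0.002, "dy": 0.001, "dz": -0.01, "hand": 0}, {"wx": 0, "wy": 0, "wz": 0, "dx": 0.002, "dy": 0.001, "dz": -0.013, "hand": 0}, {"wx": 0.1, "wy": 0, "wz": 0, "dx": 0.001, "dy": 0.0005, "dz": -0.013, "hand": 0}, {"wx": 0.1, "wy": 0, "wz": 0, "dx": 0, "dy": 0, "dz": -0.01, "hand": 0}, {"wx": 0, "wy": 0, "wz": 0, "dx": 0, "dy": 0, "dz": 0, "hand": 0}]}}

```text
time: 7.23
eef_pos: [0.5056, 0.0227, 0.2409]
tcp_rot: [0.708, 0.032, -0.704, 0.03]
contact_force: [-0.5, -0.5, -2.0]
opening: 0.156
```

```bash
python3 - <<'E'
from plan import *
s,p,R=state()
print(instand(p)); G=goalrot(qs[2],R)
rows=plan([(P(-.085,.238),G)],step=.013,maxrows=20)
sc=optics.read_camera('scene')[:,:,::-1]; crop(sc,250,130,140,100,5,'s5.png')
E
```

```text
[-0.1288  0.0019  0.2409]
t 7.2333 pos [0.5056 0.0227 0.2409] F [-0.5 -0.5 -2. ] open 0.156 total rows 4
{"dx": 0.0008, "dy": 0.0005, "dz": -0.0109, "wx": 0.1, "wy": -0.1}
{"dx": 0.0008, "dy": 0.0005, "dz": -0.0109, "wx": 0.1, "wy": -0.1}
{"dx": 0.0008, "dy": 0.0005, "dz": -0.0109, "wx": 0.1, "wy": -0.1}
{"dx": 0.0007, "dy": 0.0005, "dz": -0.011, "wx": 0.1, "wy": -0.1}
```

View pics/s5.png

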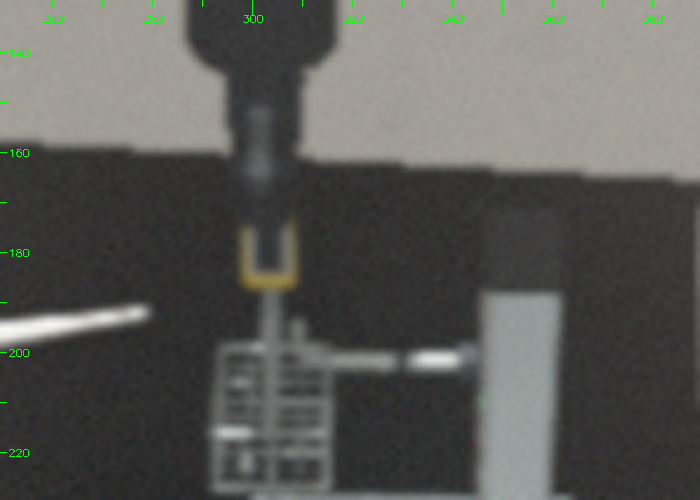

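Bail at x≈304 is just before the tip at (309,194). Its wire, at row ~188, is above the tip. Advancing over the hook.

Emit:
{"method": "send_rows", "body": {"targets": [{"wx": 0.1, "wy": -0.1, "wz": 0, "dx": 0, "dy": 0.0005, "dz": -0.009, "hand": 0}, {"wx": 0.1, "wy": -0.1, "wz": 0, "dx": 0.0005, "dy": 0.0005, "dz": -0.012, "hand": 0}, {"wx": 0.1, "wy": -0.1, "wz": 0, "dx": 0.0005, "dy": 0.0005, "dz": -0.012, "hand": 0}, {"wx": 0, "wy": 0, "wz": 0, "dx": 0.0005, "dy": 0, "dz": -0.009, "hand": 0}, {"wx": 0, "wy": 0, "wz": 0, "dx": 0, "dy": 0, "dz": 0, "hand": 0}, {"wx": 0, "wy": 0, "wz": 0, "dx": 0, "dy": 0, "dz": 0, "hand": 0}]}}

```text
time: 7.78
eef_pos: [0.548, 0.0255, 0.2391]
tcp_rot: [-0.705, -0.03, 0.708, -0.029]
contact_force: [-0.2, 0.3, -2.0]
opening: 0.158
```

```bash
python3 - <<'E'
from plan import *
s,p,R=state()
print(instand(p)); G=goalrot(qs[2],R)
rows=plan([(P(-.085,.206),G)],step=.008,maxrows=20)
sc=optics.read_camera('scene')[:,:,::-1]; crop(sc,250,130,140,100,5,'s6.png')
E
```

```text
[-0.0863  0.0013  0.2391]
t 7.7833 pos [0.548  0.0255 0.2391] F [-0.2  0.3 -2. ] open 0.158 total rows 5
{"dx": 0.0066, "dy": 0.0003, "dz": -0.0003}
{"dx": 0.0066, "dy": 0.0003, "dz": -0.0003}
{"dx": 0.0066, "dy": 0.0003, "dz": -0.0003}
{"dx": 0.0066, "dy": 0.0003, "dz": -0.0003}
{"dx": 0.0066, "dy": 0.0003, "dz": -0.0003}
```

View pics/s6.png

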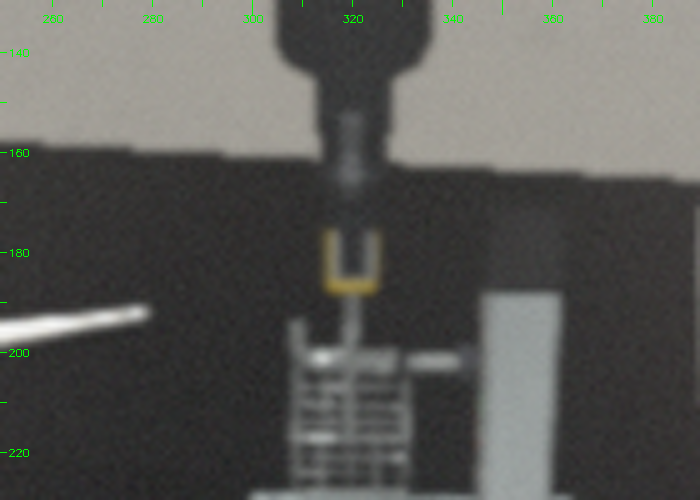

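The bail at x≈320 sits between the tip (309) and the collar (330). Lowering to just above contact, expected at TCP z ≈ 0.202.

Emit:
{"method": "send_rows", "body": {"targets": [{"wx": 0, "wy": 0, "wz": 0, "dx": 0.005, "dy": 0.0005, "dz": -0.0005, "hand": 0}, {"wx": 0, "wy": 0, "wz": 0, "dx": 0.007, "dy": 0.0005, "dz": -0.0005, "hand": 0}, {"wx": 0, "wy": 0, "wz": 0, "dx": 0.007, "dy": 0.0005, "dz": 0, "hand": 0}, {"wx": 0, "wy": 0, "wz": 0, "dx": 0.006, "dy": 0, "dz": 0, "hand": 0}, {"wx": 0, "wy": 0, "wz": 0, "dx": 0.004, "dy": 0, "dz": 0, "hand": 0}, {"wx": 0, "wy": 0, "wz": 0, "dx": 0, "dy": 0, "dz": 0, "hand": 0}]}}

```text
time: 8.33
eef_pos: [0.5467, 0.0241, 0.2064]
tcp_rot: [-0.705, -0.03, 0.708, -0.029]
contact_force: [0.3, -0.3, -2.1]
opening: 0.157
```

```bash
python3 - <<'E'
from plan import *
s,p,R=state()
print(instand(p),R.as_matrix()[:,0].round(4)); G=goalrot(qs[2],R)
rows=plan([(P(-.085,.2),G)],step=.005,maxrows=20)
E
```

```text
[-8.780e-02 -1.000e-04  2.064e-01] [-0.0052  0.0018 -1.    ]
t 8.3333 pos [0.5467 0.0241 0.2064] F [ 0.3 -0.3 -2.1] open 0.157 total rows 2
{"dx": 0.0032, "dz": -0.0014, "wx": 0.1, "wy": 0.1, "wz": 0.1}
{"dx": 0.0032, "dz": -0.0014, "wx": 0.1, "wy": 0.1, "wz": 0.1}
```

Emit:
{"method": "send_rows", "body": {"targets": [{"wx": 0, "wy": 0, "wz": 0, "dx": 0.0025, "dy": 0, "dz": -0.001, "hand": 0}, {"wx": 0, "wy": 0, "wz": 0, "dx": 0.0025, "dy": 0, "dz": -0.001, "hand": 0}, {"wx": 0, "wy": 0, "wz": 0, "dx": 0.0025, "dy": 0, "dz": 0, "hand": 0}, {"wx": 0, "wy": 0, "wz": 0, "dx": 0.002, "dy": 0, "dz": 0, "hand": 0}, {"wx": 0, "wy": 0, "wz": 0, "dx": 0, "dy": 0, "dz": 0, "hand": 0}]}}

```text
time: 8.75
eef_pos: [0.5488, 0.0243, 0.197]
tcp_rot: [-0.704, -0.03, 0.708, -0.029]
contact_force: [-1.8, 0.5, 1.8]
opening: 0.154
```

```bash
python3 - <<'E'
from plan import *
s,p,R=state()
print(instand(p),s['contact_force'],s['wrist_torque'])
sc=optics.read_camera('scene')[:,:,::-1]; crop(sc,280,165,80,80,7,'s7.png')
t=optics.read_camera('top')[:,:,::-1]; crop(t,290,140,100,80,7,'t7.png')
print(telemetry.get_state()['contact_force'],telemetry.get_state()['eef_pos'])
E
```

```text
[-8.56e-02 -1.00e-04  1.97e-01] [-1.76945925  0.45580988  1.81980718] [-0.01299395  0.30676798  0.0046742 ]
[-1.05280602  0.08740541  0.89411436] [0.54885435 0.02427864 0.19730035]
```

View pics/s7.png

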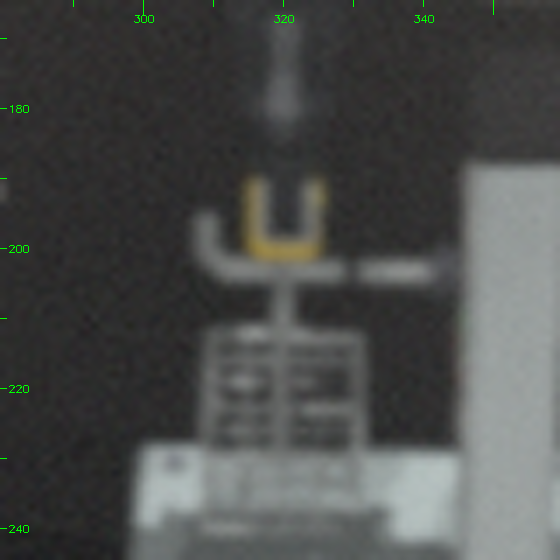

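View pics/t7.png

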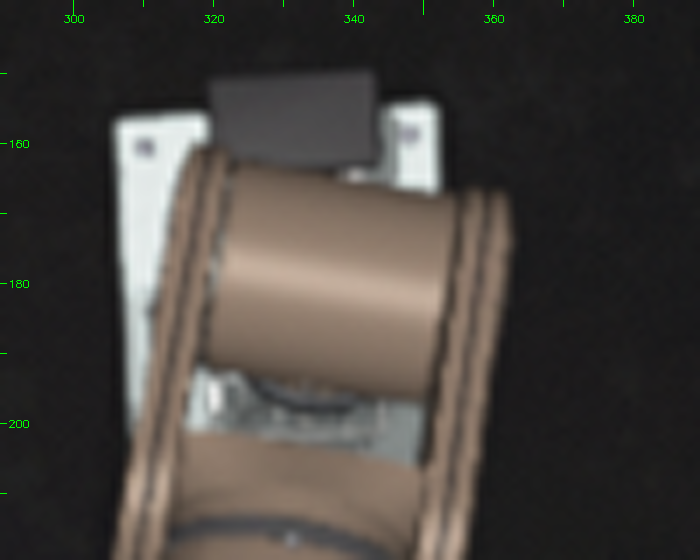

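The arm now rests in the bail at row ~203 (was 201), and the force changed by about +3.5 N, so the hook is some 6 mm down. I'll tug gently another ~12.5 mm, to mid-green.

Emit:
{"method": "send_rows", "body": {"targets": [{"wx": 0, "wy": 0, "wz": 0, "dx": 0.002, "dy": 0, "dz": 0, "hand": 0}, {"wx": 0, "wy": 0, "wz": 0, "dx": 0.0025, "dy": 0, "dz": 0, "hand": 0}, {"wx": 0, "wy": 0, "wz": 0, "dx": 0.0025, "dy": 0, "dz": 0, "hand": 0}, {"wx": 0, "wy": 0, "wz": 0, "dx": 0.002, "dy": 0, "dz": 0, "hand": 0}, {"wx": 0, "wy": 0, "wz": 0, "dx": 0.001, "dy": 0, "dz": 0, "hand": 0}, {"wx": 0, "wy": 0, "wz": 0, "dx": 0, "dy": 0, "dz": 0, "hand": 0}]}}

```text
time: 9.35
eef_pos: [0.5492, 0.0243, 0.1899]
tcp_rot: [-0.705, -0.03, 0.708, -0.029]
contact_force: [-2.8, 0.6, 3.6]
opening: 0.159
```

```bash
python3 - <<'E'
from plan import *
s,p,R=state()
print(s['time'],instand(p),s['contact_force'],s['wrist_torque'],R.as_matrix()[:,0].round(4))
sc=optics.read_camera('scene')[:,:,::-1]; crop(sc,280,165,80,80,7,'s8.png')
for i in range(3):
    s=telemetry.get_state(); print(s['contact_force'],s['eef_pos'])
E
```

```text
9.35 [-8.530e-02 -1.000e-04  1.899e-01] [-2.83177587  0.62634733  3.63651352] [ 0.07029913  0.60455045 -0.04262163] [-0.0046  0.0012 -1.    ]
[-2.71566791 -0.14355374  4.91779974] [0.54923051 0.02424517 0.18999355]
[-2.71566791 -0.14355374  4.91779974] [0.54923051 0.02424517 0.18999355]
[-2.71566791 -0.14355374  4.91779974] [0.54923051 0.02424517 0.18999355]
```

View pics/s8.png

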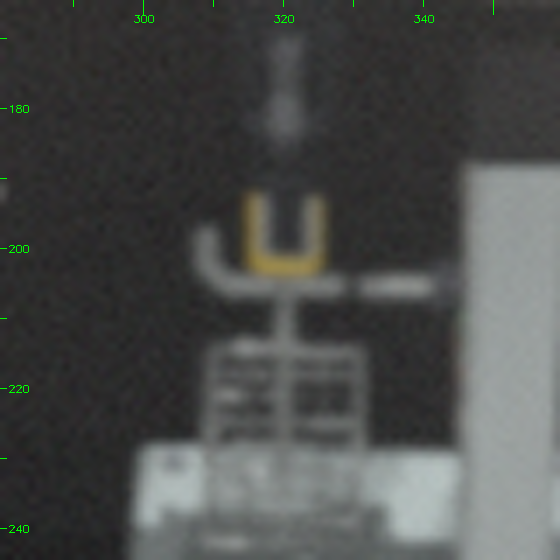

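Force and height agree at roughly 12.5 mm, the edge of the green band. I'll pull about 6 mm more, to the middle.

Emit:
{"method": "send_rows", "body": {"targets": [{"wx": 0, "wy": 0, "wz": 0, "dx": 0.002, "dy": 0, "dz": 0.0005, "hand": 0}, {"wx": 0, "wy": 0, "wz": 0, "dx": 0.0025, "dy": 0, "dz": 0.0005, "hand": 0}, {"wx": 0, "wy": 0, "wz": 0, "dx": 0.002, "dy": 0, "dz": 0, "hand": 0}, {"wx": 0, "wy": 0, "wz": 0, "dx": 0.001, "dy": 0, "dz": 0, "hand": 0}, {"wx": 0, "wy": 0, "wz": 0, "dx": 0, "dy": 0, "dz": 0, "hand": 0}, {"wx": 0, "wy": 0, "wz": 0, "dx": 0, "dy": 0, "dz": 0, "hand": 0}]}}

```text
time: 9.9
eef_pos: [0.5492, 0.0242, 0.1859]
tcp_rot: [-0.706, -0.03, 0.707, -0.029]
contact_force: [-4.0, 0.0, 6.2]
opening: 0.156
```

```bash
python3 - <<'E'
from plan import *
s,p,R=state()
print(s['time'],instand(p),s['contact_force'],s['wrist_torque'],R.as_matrix()[:,0].round(4))
sc=optics.read_camera('scene')[:,:,::-1]; crop(sc,280,165,80,80,7,'s9.png')
s=telemetry.get_state(); print(s['contact_force'],s['eef_pos'])
E
```

```text
9.9 [-0.0853 -0.0002  0.1859] [-3.96142426  0.02299936  6.22359511] [0.05703835 0.81228979 0.02809233] [-0.0019  0.0011 -1.    ]
[-4.09963371  0.81147596  5.81019047] [0.54919349 0.02425251 0.18605672]
```

View pics/s9.png

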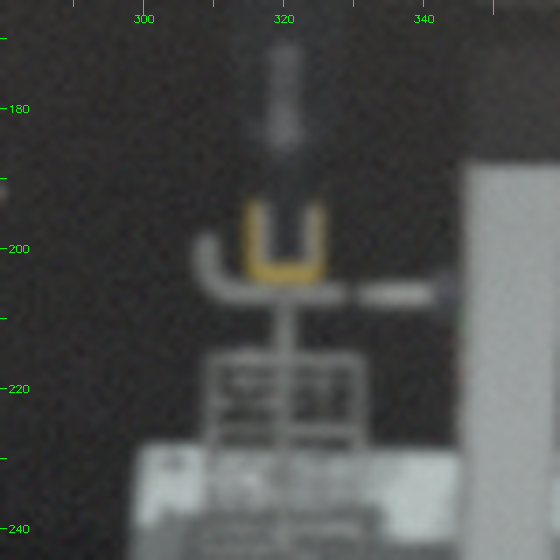

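Both estimates now give about 16 mm, in the green; the arm is at row ~206. I'll hold, with a slight extra pull against creep and 2 mm backwards to relieve the sideways friction load.

Emit:
{"method": "send_rows", "body": {"targets": [{"wx": 0, "wy": 0, "wz": 0, "dx": 0.001, "dy": 0, "dz": 0.001, "hand": 0}, {"wx": 0, "wy": 0, "wz": 0, "dx": 0.001, "dy": 0, "dz": 0.001, "hand": 0}, {"wx": 0, "wy": 0, "wz": 0, "dx": 0.0005, "dy": 0, "dz": 0, "hand": 0}, {"wx": 0, "wy": 0, "wz": 0, "dx": 0.0005, "dy": 0, "dz": 0, "hand": 0}, {"wx": 0, "wy": 0, "wz": 0, "dx": 0.0005, "dy": 0, "dz": 0, "hand": 0}, {"wx": 0, "wy": 0, "wz": 0, "dx": 0, "dy": 0, "dz": 0, "hand": 0}]}}

```text
time: 10.45
eef_pos: [0.5489, 0.0243, 0.1868]
tcp_rot: [0.708, 0.03, -0.705, 0.029]
contact_force: [-4.1, -0.1, 6.1]
opening: 0.158
```

```bash
python3 - <<'E'
from plan import *
s,p,R=state()
print(s['time'],instand(p),s['contact_force'],s['wrist_torque'],s['opening'],R.as_matrix()[:,0].round(4))
E
```

```text
10.45 [-8.550e-02 -1.000e-04  1.868e-01] [-4.12289783 -0.12627923  6.13769518] [0.03612321 0.78278916 0.00673655] 0.15799981930408127 [ 0.0037  0.0012 -1.    ]
```

Emit:
{"method": "send_rows", "body": {"targets": [{"wx": 0, "wy": 0.1, "wz": 0, "dx": 0.001, "dy": 0, "dz": 0, "hand": 0}, {"wx": 0, "wy": 0.1, "wz": 0, "dx": 0.001, "dy": 0, "dz": 0, "hand": 0}, {"wx": 0, "wy": 0.1, "wz": 0, "dx": 0.001, "dy": 0, "dz": 0, "hand": 0}, {"wx": 0, "wy": 0, "wz": 0, "dx": 0.001, "dy": 0, "dz": 0, "hand": 0}, {"wx": 0, "wy": 0, "wz": 0, "dx": 0.0005, "dy": 0, "dz": 0, "hand": 0}, {"wx": 0, "wy": 0, "wz": 0, "dx": 0.0005, "dy": 0, "dz": 0, "hand": 0}, {"wx": 0, "wy": 0, "wz": 0, "dx": 0.0005, "dy": 0, "dz": 0, "hand": 0}, {"wx": 0, "wy": 0, "wz": 0, "dx": 0.0005, "dy": 0, "dz": 0, "hand": 0}]}}

```text
time: 11.12
eef_pos: [0.5488, 0.0243, 0.1857]
tcp_rot: [0.709, 0.03, -0.704, 0.03]
contact_force: [-4.0, 0.2, 6.4]
opening: 0.156
```

```bash
python3 - <<'E'
from plan import *
s,p,R=state()
print(s['time'],instand(p),s['contact_force'],s['wrist_torque'],s['opening'],R.as_matrix()[:,0].round(4))
sc=optics.read_camera('scene')[:,:,::-1]; crop(sc,280,165,80,80,7,'s10.png')
E
```

```text
11.1167 [-8.560e-02 -1.000e-04  1.857e-01] [-3.95775537  0.19133549  6.37932413] [ 0.07868887  0.78871729 -0.01025942] 0.15594003403616855 [ 0.0081  0.0011 -1.    ]
```

View pics/s10.png

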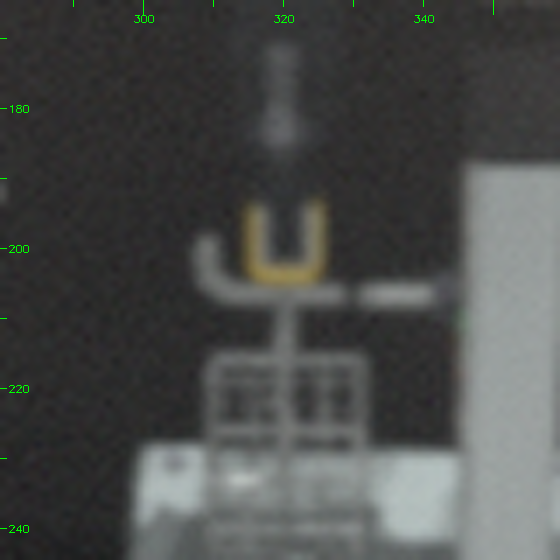

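I held 16–17 mm (green) for over a second, with the bail seated mid-mouth at (320,206). Now I'll ease up to where the basket alone loads the hook, TCP z ≈ 0.1985.

```bash
python3 - <<'E'
from plan import *
s,p,R=state()
G=goalrot(qs[2],R)
rows=plan([(P(-.0865,.1985),G)],step=.0025,maxrows=8)
E
```

```text
t 11.1667 pos [0.5488 0.0242 0.1857] F [-4.3  0.8  6.6] open 0.156 total rows 6
{"dx": -0.0021, "dz": 0.0001, "wy": -0.1}
{"dx": -0.0021, "dz": 0.0001, "wy": -0.1}
{"dx": -0.0021, "dz": 0.0001, "wy": -0.1}
{"dx": -0.0021, "dz": 0.0001, "wy": -0.1}
{"dx": -0.0021, "dz": 0.0001, "wy": -0.1}
{"dx": -0.0021, "dz": 0.0001, "wy": -0.1}
```

Emit:
{"method": "send_rows", "body": {"targets": [{"wx": 0, "wy": -0.1, "wz": 0, "dx": -0.0015, "dy": 0, "dz": 0, "hand": 0}, {"wx": 0, "wy": -0.1, "wz": 0, "dx": -0.002, "dy": 0, "dz": 0, "hand": 0}, {"wx": 0, "wy": -0.1, "wz": 0, "dx": -0.002, "dy": 0, "dz": 0, "hand": 0}, {"wx": 0, "wy": -0.1, "wz": 0, "dx": -0.002, "dy": 0, "dz": 0, "hand": 0}, {"wx": 0, "wy": 0, "wz": 0, "dx": -0.001, "dy": 0, "dz": 0, "hand": 0}, {"wx": 0, "wy": 0, "wz": 0, "dx": 0, "dy": 0, "dz": 0, "hand": 0}]}}

```text
time: 11.67
eef_pos: [0.5491, 0.0242, 0.1948]
tcp_rot: [0.707, 0.03, -0.706, 0.03]
contact_force: [-1.8, 0.2, 1.4]
opening: 0.159
```

```bash
python3 - <<'E'
from plan import *
s,p,R=state()
print(s['time'],instand(p),s['contact_force'],s['wrist_torque'],s['opening'],R.as_matrix()[:,0].round(4))
G=goalrot(qs[2],R)
rows=plan([(P(-.0865,.1985),G)],step=.0025,maxrows=8)
E
```

```text
11.6667 [-8.530e-02 -1.000e-04  1.948e-01] [-1.84249763  0.19438259  1.35706526] [0.01640655 0.3847912  0.02364253] 0.1585463534707408 [ 2.4e-03  4.0e-04 -1.0e+00]
t 11.6667 pos [0.5491 0.0242 0.1948] F [-1.8  0.2  1.4] open 0.159 total rows 2
{"dx": -0.0019, "dy": -0.0001, "dz": 0.0006, "wx": 0.1, "wy": -0.1}
{"dx": -0.0019, "dy": -0.0001, "dz": 0.0006, "wx": 0.1, "wy": -0.1}
```

Emit:
{"method": "send_rows", "body": {"targets": [{"wx": 0, "wy": -0.1, "wz": 0, "dx": -0.0015, "dy": 0, "dz": 0.0005, "hand": 0}, {"wx": 0, "wy": 0, "wz": 0, "dx": -0.0015, "dy": 0, "dz": 0.0005, "hand": 0}, {"wx": 0, "wy": 0, "wz": 0, "dx": 0, "dy": 0, "dz": 0.0005, "hand": 0}, {"wx": 0, "wy": 0, "wz": 0, "dx": 0, "dy": 0, "dz": 0, "hand": 0}, {"wx": 0, "wy": 0, "wz": 0, "dx": 0, "dy": 0, "dz": 0, "hand": 0}]}}

```text
time: 12.08
eef_pos: [0.5489, 0.0242, 0.197]
tcp_rot: [0.708, 0.03, -0.705, 0.029]
contact_force: [-0.5, 1.1, 1.1]
opening: 0.158
```

```bash
python3 - <<'E'
from plan import *
s,p,R=state()
print(s['time'],instand(p),s['contact_force'],s['wrist_torque'],s['opening'],R.as_matrix()[:,0].round(4))
sc=optics.read_camera('scene')[:,:,::-1]; crop(sc,280,165,80,80,7,'s11.png')
print(telemetry.get_state()['contact_force'])
E
```

```text
12.0833 [-8.56e-02 -1.00e-04  1.97e-01] [-0.54763671  1.11654517  1.0782296 ] [ 0.07549993  0.11653033 -0.01293665] 0.15814582478800687 [ 5.3e-03  8.0e-04 -1.0e+00]
[-0.9486332  -0.54805741 -0.35679051]
```

View pics/s11.png

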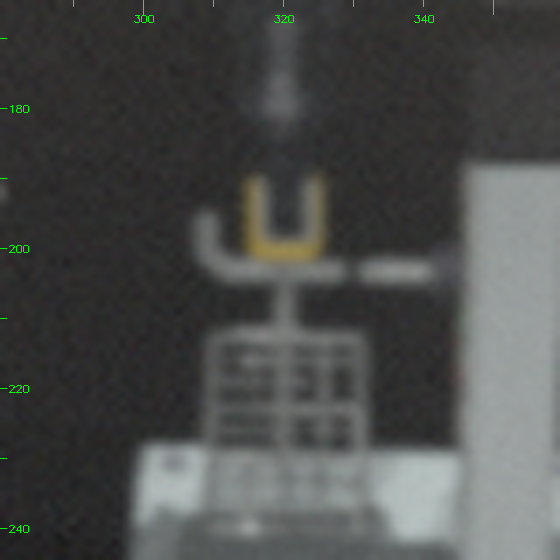

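Emit:
{"method": "send_rows", "body": {"targets": [{"wx": 0, "wy": 0, "wz": 0, "dx": -0.001, "dy": 0, "dz": 0, "hand": 0}, {"wx": 0, "wy": 0, "wz": 0, "dx": -0.0007, "dy": 0, "dz": 0, "hand": 0}, {"wx": 0, "wy": 0, "wz": 0, "dx": 0, "dy": 0, "dz": 0, "hand": 0}, {"wx": 0, "wy": 0, "wz": 0, "dx": 0, "dy": 0, "dz": 0, "hand": 0}]}}

```text
time: 12.47
eef_pos: [0.5488, 0.0242, 0.1982]
tcp_rot: [0.708, 0.03, -0.705, 0.029]
contact_force: [-0.7, -0.6, -0.4]
opening: 0.159
```

```bash
python3 - <<'E'
from plan import *
s,p,R=state()
print(s['time'],instand(p),s['contact_force'],s['wrist_torque'],s['opening'],R.as_matrix()[:,0].round(4))
E
```

```text
12.4667 [-8.560e-02 -1.000e-04  1.982e-01] [-0.73773949 -0.61871715 -0.36012238] [0.02327867 0.01125355 0.05805258] 0.1588314693707729 [ 5.4e-03  8.0e-04 -1.0e+00]
```

The wrist force is back at the no-load reading, so the hook carries just the basket. Opening the hand while standing still.

Emit:
{"method": "send_rows", "body": {"targets": [{"wx": 0, "wy": 0, "wz": 0, "dx": 0, "dy": 0, "dz": 0, "hand": 0.3}, {"wx": 0, "wy": 0, "wz": 0, "dx": 0, "dy": 0, "dz": 0, "hand": 0.5}, {"wx": 0, "wy": 0, "wz": 0, "dx": 0, "dy": 0, "dz": 0, "hand": 0.6}, {"wx": 0, "wy": 0, "wz": 0, "dx": 0, "dy": 0, "dz": 0, "hand": 0.6}, {"wx": 0, "wy": 0, "wz": 0, "dx": 0, "dy": 0, "dz": 0, "hand": 0.6}]}}

```text
time: 12.88
eef_pos: [0.5487, 0.0239, 0.1977]
tcp_rot: [0.708, 0.03, -0.705, 0.03]
contact_force: [-0.4, -0.3, -0.7]
opening: 0.6
```

```bash
python3 - <<'E'
from plan import *
s,p,R=state()
print(s['time'],instand(p),s['contact_force'],s['opening'])
sc=optics.read_camera('scene')[:,:,::-1]; crop(sc,280,165,80,80,7,'s12.png')
rows=plan([(P(-.0865,.29),goalrot(qs[2],R))],step=.018,maxrows=8)
E
```

```text
12.8833 [-0.0858 -0.0004  0.1977] [-0.42122234 -0.26495901 -0.72615415] 0.6001975393113917
t 12.9333 pos [0.5486 0.0239 0.1976] F [ 0.5  0.6 -0.6] open 0.602 total rows 6
{"dx": -0.0154, "dy": -0.0001}
{"dx": -0.0154, "dy": -0.0001}
{"dx": -0.0154, "dy": -0.0001, "dz": 0.0001}
{"dx": -0.0154, "dy": -0.0001, "dz": 0.0001}
{"dx": -0.0154, "dy": -0.0001, "dz": 0.0001}
{"dx": -0.0154, "dy": -0.0001, "dz": 0.0001}
```

View pics/s12.png

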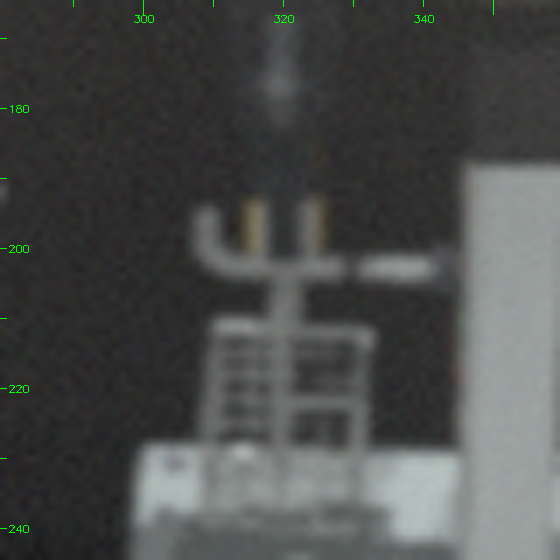

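The hand is open (0.60), with the tab edges visible on both sides of the near finger at x=316 and 324. The basket hangs with a very small sway. Rising straight up.

Emit:
{"method": "send_rows", "body": {"targets": [{"wx": 0, "wy": 0, "wz": 0, "dx": -0.005, "dy": 0, "dz": 0, "hand": 0.6}, {"wx": 0, "wy": 0, "wz": 0, "dx": -0.01, "dy": 0, "dz": 0, "hand": 0.6}, {"wx": 0, "wy": 0, "wz": 0, "dx": -0.015, "dy": 0, "dz": 0, "hand": 0.6}, {"wx": 0, "wy": 0, "wz": 0, "dx": -0.018, "dy": 0, "dz": 0, "hand": 0.6}, {"wx": 0, "wy": 0, "wz": 0, "dx": -0.02, "dy": 0, "dz": 0, "hand": 0.6}, {"wx": 0, "wy": 0, "wz": 0, "dx": -0.02, "dy": 0, "dz": 0, "hand": 0.6}, {"wx": 0, "wy": 0, "wz": 0, "dx": -0.01, "dy": 0, "dz": 0.005, "hand": 0.6}, {"wx": 0, "wy": 0, "wz": 0, "dx": -0.005, "dy": 0, "dz": 0.01, "hand": 0.6}]}}

```text
time: 13.6
eef_pos: [0.5326, 0.0226, 0.3079]
tcp_rot: [0.707, 0.03, -0.705, 0.03]
contact_force: [-1.7, -0.1, 0.2]
opening: 0.604
```

Emit:
{"method": "send_rows", "body": {"targets": [{"wx": 0, "wy": 0, "wz": 0, "dx": -0.005, "dy": 0, "dz": 0.02, "hand": 0.6}, {"wx": 0, "wy": 0, "wz": 0, "dx": -0.005, "dy": 0, "dz": 0.02, "hand": 0.6}, {"wx": 0, "wy": 0, "wz": 0, "dx": 0, "dy": 0, "dz": 0.02, "hand": 0.6}, {"wx": 0, "wy": 0, "wz": 0, "dx": 0, "dy": 0, "dz": 0.01, "hand": 0.6}, {"wx": 0, "wy": 0, "wz": 0, "dx": 0, "dy": 0, "dz": 0, "hand": 0.6}, {"wx": 0, "wy": 0, "wz": 0, "dx": 0, "dy": 0, "dz": 0, "hand": 0.6}, {"wx": 0, "wy": 0, "wz": 0, "dx": 0, "dy": 0, "dz": 0, "hand": 0.6}, {"wx": 0, "wy": 0, "wz": 0, "dx": 0, "dy": 0, "dz": 0, "hand": 0.6}]}}

```text
time: 14.27
eef_pos: [0.4592, 0.0164, 0.3248]
tcp_rot: [0.711, 0.029, -0.702, 0.031]
contact_force: [-0.2, -1.0, 0.4]
opening: 0.602
```

```bash
python3 - <<'E'
from plan import *
s,p,R=state()
print(s['time'],instand(p),s['contact_force'],s['opening'],abs(s['dq']).max())
sc=optics.read_camera('scene')[:,:,::-1]; crop(sc,250,140,140,100,5,'s13.png')
t=optics.read_camera('top')[:,:,::-1]; crop(t,290,140,100,80,7,'t13.png')
cv2.imwrite('pics/t13f.png',t)
E
```

```text
14.2667 [-0.1756 -0.0006  0.3248] [-0.18560361 -0.98211611  0.35767734] 0.6017963787613786 0.004907679162699727
```

View pics/s13.png

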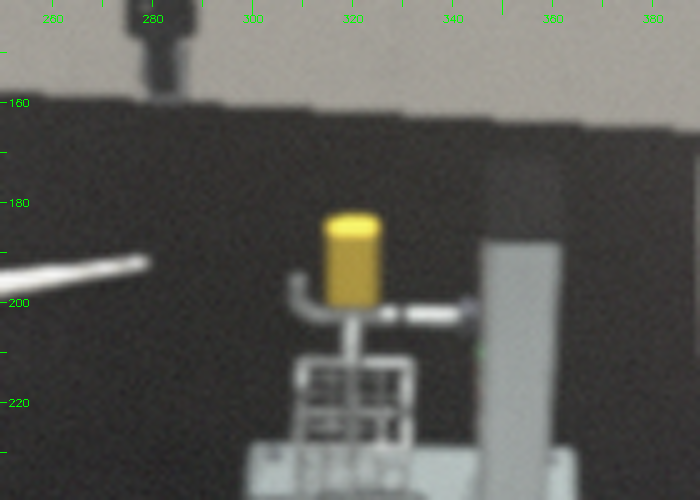

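View pics/t13f.png

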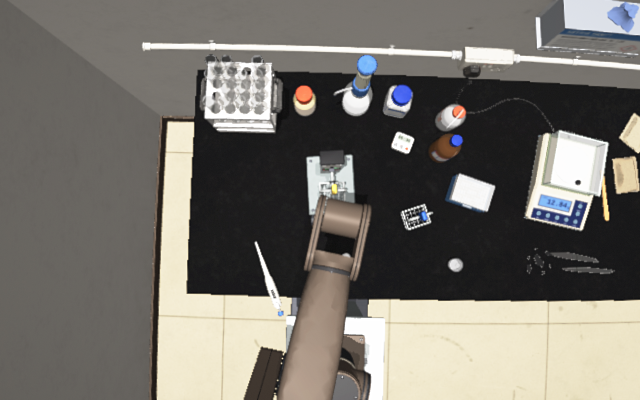

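The basket hangs on the hook, with its grip at (320,195) between the tip (309) and collar (330). The hand is clear and the blue basket is unmoved at (416,216). I'll wait briefly, compare once more, and hand in if it is still.

Emit:
{"method": "send_rows", "body": {"targets": [{"wx": 0, "wy": 0, "wz": 0, "dx": 0, "dy": 0, "dz": 0, "hand": 0.6}, {"wx": 0, "wy": 0, "wz": 0, "dx": 0, "dy": 0, "dz": 0, "hand": 0.6}, {"wx": 0, "wy": 0, "wz": 0, "dx": 0, "dy": 0, "dz": 0, "hand": 0.6}, {"wx": 0, "wy": 0, "wz": 0, "dx": 0, "dy": 0, "dz": 0, "hand": 0.6}, {"wx": 0, "wy": 0, "wz": 0, "dx": 0, "dy": 0, "dz": 0, "hand": 0.6}, {"wx": 0, "wy": 0, "wz": 0, "dx": 0, "dy": 0, "dz": 0, "hand": 0.6}]}}

```text
time: 14.87
eef_pos: [0.4603, 0.0165, 0.3233]
tcp_rot: [0.71, 0.029, -0.703, 0.031]
contact_force: [0.8, 0.6, 0.4]
opening: 0.6
```

```bash
python3 - <<'E'
from plan import *
s,p,R=state()
print(s['time'],p,s['contact_force'])
sc=optics.read_camera('scene')[:,:,::-1]; crop(sc,250,140,140,100,5,'s14.png')
t=optics.read_camera('top')[:,:,::-1]; crop(t,290,140,150,90,5,'t14.png')
a=cv2.imread('pics/s13.png')[150:440,230:420].astype(int);b=cv2.imread('pics/s14.png')[150:440,230:420].astype(int)
print('change near basket: mean',abs(a-b).mean().round(2),'max',abs(a-b).max())
E
```

```text
14.8667 [0.46026463 0.01645112 0.32328101] [0.84550799 0.62638762 0.43598125]
change near basket: mean 2.63 max 35
```

View pics/t14.png

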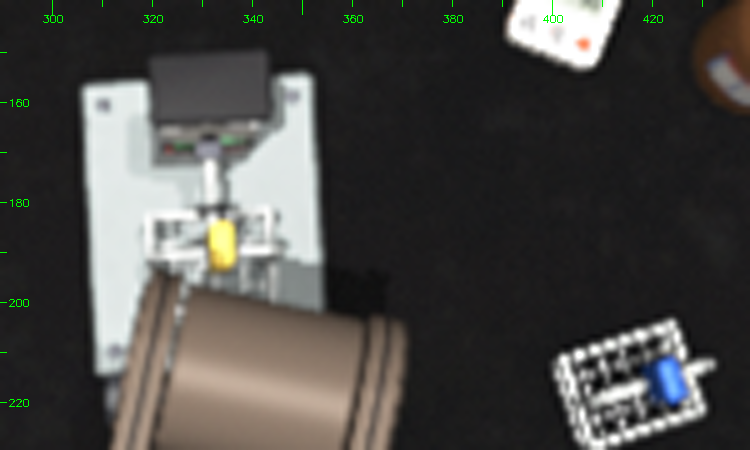

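View pics/s14.png

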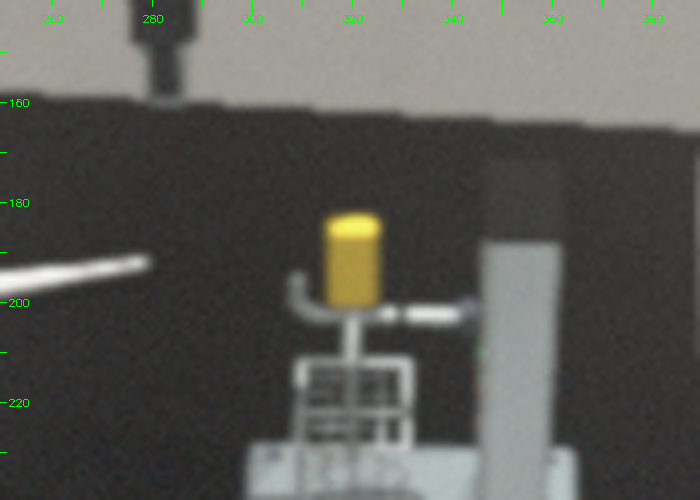

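The two views match: the basket hangs still, centred on the hook at (334,188) in the top view. The blue basket stands where it was. Handing in.

```bash
python3 - <<'E'
from plant import order
print(order.sign_off())
E
```

```text
the job is handed in; nothing more can be done
None
```

The yellow basket now hangs freely by its bail on the hook of the spring scale. I handed the job in at about 15 s of the 42 s allowed.

- **Tug:** I pulled the basket down to about 16 mm of hook travel, held it in the green range for about 1.2 s, then eased up until the wrist force was back near zero before letting go. I never saw the pointer itself, because the arm hid the scale plate from the top camera. The 16 mm comes from the tool height (15.3–16.5 mm), the force (about 16–17 mm) and the hook's drop in the scene picture (roughly 18 mm). All are inside the green band (12–26 mm) and well short of the red (30 mm).
- **Sideways load:** A sideways force of about 4 N built up during the tug, probably friction of the bail on the hook. It was nearly gone when I eased up.
- **Last checks:** Two pictures 0.6 s apart show the basket hanging still between the hook's tip and collar. The gripper is open and clear of it. The blue basket stands where it was, and nothing had fallen in the views I took.

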